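Tip the grinding balls out of the sifter jar

ROBOT

A 6-joint arm with a two-finger parallel gripper is mounted at the origin on the work surface. World frame = base frame: x ahead of the robot, y to its left, z up, the work surface at z = 0. Lengths are in mm, angles in rad, forces in N, time in s.
With the tool pointing down it reaches from about 400 to 925 mm from the base axis. Payload 12.5 kg.
Tool frame: the origin (TCP) lies on the front face of the gripper's body, between the roots of the fingers; the fingertips stand 78 mm ahead of it and the grasp point (between the pads) lies 59 mm ahead of it (env.nose_length is the distance from the TCP to the fingertips, in mm); z points along the fingers, y is the line along which they close (so a half turn about z gives the same grasp; the last joint's range is limited). The gripper opens to 95 mm and grips with 3 to 60 N. Pads are 20 mm wide; open, the fingers measure 119 mm over their backs; the gripper's body (75 mm by 180 mm) begins 59 mm behind the grasp point.
Start: joints at [1.073, 0.491, 1.559, -0, 1.092, -0.106], TCP at [238.64, 577.658, 292.261] pointing down, gripper open.
Joint ranges: [-3.1, 3.1], [-0.84, 2.19], [0.05, 2.79], [-1.13, 4.28], [0.06, 2.93], [-2.69, 2.69]. Speed limits (rad/s): [2.22, 2.22, 2.79, 3.14, 3.14, 3.14].

INTERFACE

Orientations are given as [roll, pitch, yaw] about the fixed x, y, z axes, in that order (R = Rz(yaw) Ry(pitch) Rx(roll)).
In Python, from cell import env gives the robot as it stands.
- The arm moves only by the tool jog_arm, never from a script. Its argument "motion" is a list of rows, each a list of 7 numbers: the turn, a rotation vector about the tool's x, y, z in degrees, then the shift along the tool's x, y, z in mm, then the finger opening in mm, from 0 to 95.1. In form: [[wx, wy, wz, x, y, z, hand], ...]. A call has 1 to 10 rows; each row shifts and turns the commanded pose from where the row before left it, along the tool's axes as they then stand; what a row does not reach is not made up. A row lasts 1/8 s, in which the tool goes at most 62.5 mm and 10.7 degrees, less where a joint would pass 70% of its speed; a pose out of reach is approached as far as the arm can. A call is refused whole if a number of a shift passes 62.5 or a number of a turn 10.7, either way. A call with a gripper value outside its range is refused whole. The fingers move at their own pace and stop on an object; the grip force is fixed at half the most. Time passes only in rows, so rows that do not move let the fingers close. It gives the time, the measured TCP pose, the force, the opening and the grip force at its end, in the units of the state.
- env.state(): the state, without advancing time (a new reading comes with each control period).
- env.read_camera(name): name is "side" or "top"; returns a dict with "color" (420x560x3 uint8, red, green, blue), "z_map" (420x560 float32, mm along the optical axis (not along the pixel's ray), 0 where there is no reading), "camera_matrix" (3x3 intrinsics, pixels), "k1" (the pictures are not rectified: a ray, as slopes to the right and down, at radius r is drawn at 1 + k1 r^2 times it, then the intrinsics apply), "world_to_cam" (4x4, takes a point from world to camera coordinates). Camera axes: x right, y up, looking along -z (the intrinsics and any distortion apply to the point x, -y, -z); pixel columns grow to the right and rows downward; lengths in mm; the calibration is good to about 2 mm. A picture is of the moment at which its call begins.
- env.job_done(): hands the job in; it is judged then, once.
Trained networks look in the newest picture that a camera, given by its name, has taken for a name from the list of things; names that differ only in an ending like _2 or _b are one class to them, and where a whole thing is asked for, a point or a joint stands for the part that bears it (a point fixed in the world has none). Each returns a list of dicts, best first, with "score" (0 to 1); they miss things now and then, are a little off and sometimes report something else, mostly with a low value. They report only what shows in the picture. A call takes as long as a camera call. They do not tell look-alikes from the thing itself.
- env.recognise(camera, thing): "location" ([column, row] in pixels, amid what is visible of it).
The state is a dict: "t": time; "joints": joint angles; "qvel": joint speeds; "tau": joint torques, N m; "eef_pos": TCP position; "tcp_rot": TCP orientation; "ft_force": force on the tool from outside, world axes, zero at the start; "moment": the same for the moment, N m; "opening": opening from 0.0 (shut) to 1.0 (fully open); "grip_force": force on a finger pad.
Only numpy, scipy, OpenCV 4.12 (cv2) and the standard library are available. Lean on these libraries where they do the work, as an engineer would, in place of code of your own. Each camera call takes 0.05 s, during which the arm holds its last target. There are 200 camera calls.

TASK

The kelp powder has been sieved off; now tip all six grinding balls out of the jar into the tall steel beaker for washing. With the jar still parked, turn the knob on its cap until the white line points to the red mark, so that the opening wide enough for the balls is at the pouring lip, and slide the beaker along the bench, pushing low so that it stays upright and never lifting it, until it stands where the jar pours. Then tip the jar right over by its lever until every ball has dropped into the beaker, swing the jar back to its stop, and leave the other things on the bench where they are.

Things in the scene. Friction and masses are not known exactly. Their poses are not given: they have to be found in the camera images.
- tip_axis (a point): Middle of the fork of the tipping stand, 250 mm above the bench, on the level axis about which the jar tips. Stand fixed; place and heading vary. Axes: x points away from the pouring side, to the aluminium column 135 mm behind; y is the tipping axis; z up. Fork arms at y = +-62 mm, 12 mm thick. The base plate begins at x = +20 mm: the bench under and before the jar is free.
- catch (a point): Point on the bench where the balls drop when the jar is tipped: 67 mm before (-x of the stand) the tipping axis. The beaker's middle belongs here, to within about 15 mm: the balls land up to 15 mm off this point.
- jar (a joint): Tip of the jar, rad. 0: parked at its stop, leaning 30 degrees from upright, cap towards -x of the stand. Grows as it tips further to -x; 1.57 to 1.70 is fully tipped (cap end 30 to 37 degrees below level); end stop 1.75. A friction brake holds it wherever left; about 5 N on the lever moves it. Fully tipped, the cap's lowest part is 173 mm above the bench.
- jar_mid (a point): Clear plastic jar, 80 mm diameter, 120 mm tall, held at its middle by a steel band: this point is its middle, on the tipping axis. z runs along the jar's axis to the cap, -x to the pouring lip. It holds six loose grinding balls.
- lip_mark (a point): Red mark on the white collar of the cap: the pouring lip, the side that is lowest when the jar is tipped (48 mm from the jar's axis, 62 mm above the jar's middle along the axis).
- dial (a joint): Turn of the green sifter disc in the cap about the jar's axis, rad, -1.7 to 1.7, growing counter-clockwise looking down on the cap. 0: the wide kidney opening (20 x 40 mm, which passes the balls) is at the pouring lip and the knob's white line points to the red mark. Starts at -1.5 to -0.9, the three 8.5 mm holes near the lip; near +1.3 the fine sieve. Friction 0.06 N m; stays where left.
- knob (a point): Black bar knob on the green disc, on the jar's axis; it turns the disc. Bar 34 mm long, 14 mm wide, 26 mm tall. This point is 21 mm above the disc, 5 mm below the bar's top, 85 mm from the tipping axis. z is the jar's axis (30 degrees from vertical while parked), x runs along the bar, white line at its -x end. Collar round the disc: 93 mm diameter.
- lever_grip (a point): Middle of the tipping lever's black grip: bar of 16 mm diameter, 64 mm long, level, parallel to the tipping axis, 95 mm from it, 110 mm to the stand's -y side. Fixed to the jar: parked, it stands 40 degrees behind upright; fully tipped, about 55 degrees before it. A 10 mm rod joins its inner end, 79 mm from the stand's middle, to the axis.
- beaker_mid (a point): Tall stainless beaker, open at the top: 88 mm diameter (94 mm at the rim bead), 155 mm tall, wall 4 mm, 0.2 to 0.35 kg, loose on the bench on the robot's left of the stand. This point is its middle, 77 mm above its foot; z is its upright axis. Pushed above about 50 mm it may tip over.
- ball1_center (a point): Centre of one of the six cream zirconia grinding balls, 15 mm diameter, 11 g, loose in the jar at first.
- ball2_center (a point): Centre of one of the six cream zirconia grinding balls, 15 mm diameter, 11 g, loose in the jar at first.
- ball3_center (a point): Centre of one of the six cream zirconia grinding balls, 15 mm diameter, 11 g, loose in the jar at first.
- ball4_center (a point): Centre of one of the six cream zirconia grinding balls, 15 mm diameter, 11 g, loose in the jar at first.
- ball5_center (a point): Centre of one of the six cream zirconia grinding balls, 15 mm diameter, 11 g, loose in the jar at first.
- ball6_center (a point): Centre of one of the six cream zirconia grinding balls, 15 mm diameter, 11 g, loose in the jar at first.
- wash_bottle: Bystander: white wash bottle with green cap, 62 mm diameter, 197 mm tall; origin under its middle.
- petri: Bystander: two stacked Petri dishes, 93 mm diameter, 30 mm tall; origin under the middle.
- sample_jar: Bystander: amber jar with blue cap, 64 mm diameter, 85 mm tall; origin under the middle.
- spatula: Bystander: steel lab spoon-spatula, about 170 mm long, lying along its x.
- cylinder: Bystander: glass measuring cylinder with blue foot, 68 mm diameter at the foot, 180 mm tall; origin under the middle.
- mouse: Bystander: white computer mouse, 105 x 60 mm, 33 mm tall; origin under the middle.
There are look-alikes about, which are no part of the job. Leave any orange or pink look-alike of the part that bears beaker_mid alone.

How it is judged:
By the outcome, as a careful person would: the job done as asked, in the order asked, and still so for the second after the job is handed in, with the robot touching nothing.
It also fails if it takes over 72 s, if anything falls off the work surface, if the arm or the gripper's body presses on something with over 40 N, if the wrist force passes 120 N, or if a joint passes its speed limit or range.

## Working session

There is one attempt and no reset: what is moved stays moved. The work goes in short steps, Python scripts to look and compute and a tool call to move; the robot and the scene stay as the last step left them, time stands still between calls to the robot, and variables do not carry over. Pictures are saved under pics/ and viewed, at most 10 in all, crops included, and the job is handed in when it is done.

Besides the shell and the picture viewer there is one more tool, called after "Request:" in YAML: its name, and indented under it one key for each argument. jog_arm: Moves the arm, as the interface text tells. Its arguments: {"type":"object","properties":{"motion":{"type":"array"}},"required":["motion"]}

```bash
ls; mkdir -p pics; cat > h.py <<'E'
import numpy as np, cv2
from cell import env
from scipy.spatial.transform import Rotation as R
def cam(n): return env.read_camera(n)
def ray(c,u,v):
    K=np.array(c["camera_matrix"]); d=np.array([(u-K[0,2])/K[0,0],(v-K[1,2])/K[1,1]]); s=d.copy()
    for _ in range(20): s=d/(1+c["k1"]*(s@s))
    W=np.linalg.inv(c["world_to_cam"]); return W[:3,3], W[:3,:3]@np.array([s[0],-s[1],-1.])
def pix(c,u,v,z=None):
    """world point by depth map, or on plane of height z"""
    o,d=ray(c,u,v)
    if z is not None: return o+d*(z-o[2])/d[2]
    return o+d*float(c["z_map"][int(round(v)),int(round(u))])
def cloud(c):
    K=np.array(c["camera_matrix"]); h,w=c["z_map"].shape
    vv,uu=np.mgrid[:h,:w]; d=np.stack([(uu-K[0,2])/K[0,0],(vv-K[1,2])/K[1,1]],-1); s=d.copy()
    for _ in range(20): s=d/(1+c["k1"]*(s**2).sum(-1,keepdims=True))
    p=np.stack([s[...,0],-s[...,1],-np.ones((h,w))],-1)*c["z_map"][...,None]
    W=np.linalg.inv(c["world_to_cam"]); return p@W[:3,:3].T+W[:3,3]
def proj(c,p):
    q=(np.array(c["world_to_cam"])@np.append(p,1))[:3]; s=np.array([q[0],-q[1]])/-q[2]; s=s*(1+c["k1"]*(s@s)); K=np.array(c["camera_matrix"])
    return np.array([K[0,0]*s[0]+K[0,2],K[1,1]*s[1]+K[1,2]])
E
python3 - <<'E'
from h import *
cs={n:cam(n) for n in("top","side")}
cv2.imwrite("pics/a.png",cv2.resize(np.vstack([cs[n]["color"][...,::-1] for n in cs]),None,fx=.71,fy=.71) if 0 else cs["top"]["color"][...,::-1])
cv2.imwrite("pics/b.png",cs["side"]["color"][...,::-1])
np.set_printoptions(precision=1,suppress=True)
for n in cs:
    print(n,np.linalg.inv(cs[n]["world_to_cam"])[:3,3])
    for t in["jar_mid","lip_mark","knob","lever_grip","beaker_mid","tip_axis","ball1_center","wash_bottle","petri","sample_jar","spatula","cylinder","mouse"]:
        for r in env.recognise(n,t)[:3]:
            print(n,t,round(r["score"],2),np.array(r["location"]),pix(cs[n],*r["location"]))
E
```

```text
pics
top [ 350.    -2.5 1241.8]
top jar_mid 0.88 [321.  190.5] [568.1 -85.2 312.7]
top lip_mark 0.68 [321.1 188.8] [571.5 -85.3 315.7]
top knob 0.77 [318.  192.9] [561.9 -77.7 315.2]
top knob 0.19 [408.6 166. ] [ 682.4 -362.7  109.8]
top lever_grip 0.9 [316.5 186.4] [577.1 -74.6 318.1]
top lever_grip 0.35 [407.9 254.7] [ 431.1 -369.8    9.7]
top beaker_mid 0.98 [222.2 245. ] [476.5 199.2   4.1]
top beaker_mid 0.97 [180.3 214.9] [574.2 331.9   7. ]
top beaker_mid 0.67 [229.  297.9] [315.  178.5   6.1]
top tip_axis 0.85 [314.6 168.6] [643.6 -77.7 239.8]
top ball1_center 0.54 [386.  194.1] [ 592.  -280.5  146.7]
top ball1_center 0.25 [373.4 231.8] [ 495.  -251.4   86.5]
top wash_bottle 0.82 [381.3 198.3] [ 585.7 -272.6  121.4]
top wash_bottle 0.48 [316.8 186.9] [601.4 -83.5 213.5]
top petri 0.82 [223.8 170.2] [708.  190.1  32. ]
top sample_jar 0.77 [374.8 233.3] [ 490.3 -254.8   88.6]
top sample_jar 0.48 [224.2 176. ] [689.6 189.   30.7]
top sample_jar 0.36 [150.6 255.3] [447.5 418.   24.6]
top spatula 0.66 [321.6 191. ] [566.7 -86.5 313.3]
top spatula 0.56 [410.2 249.1] [ 448.8 -381.  
[... 409 characters left out ...]
e lip_mark 0.49 [338.3 226.3] [ 594.8 -148.4  262.4]
side knob 0.86 [309.7 204.7] [545.3 -93.  327.5]
side lever_grip 0.88 [318.5 210.3] [ 563.9 -106.   306.1]
side beaker_mid 0.86 [219.8 226.7] [439.1 139.6 126. ]
side beaker_mid 0.78 [184.6 254.1] [307.1 114.7 136.4]
side beaker_mid 0.76 [223.9 176.8] [595.7 333.9  87.7]
side tip_axis 0.58 [334.5 228.3] [ 583.3 -146.7  262.1]
side wash_bottle 0.91 [370.7 308. ] [ 570.3 -305.8  110.6]
side petri 0.78 [276.3 199. ] [698.7 190.5  27.7]
side petri 0.48 [312.3 206.7] [554.4 -93.7 315.1]
side spatula 0.87 [349.5 382.5] [ 434.5 -377.5    6.4]
side cylinder 0.73 [423.2 310. ] [ 679.5 -389.8   88.7]
side mouse 0.83 [177.4 201.5] [446.8 396.   22.9]
```

View pics/a.png

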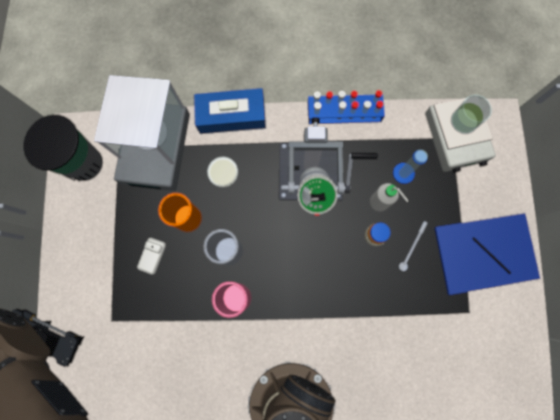

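View pics/b.png

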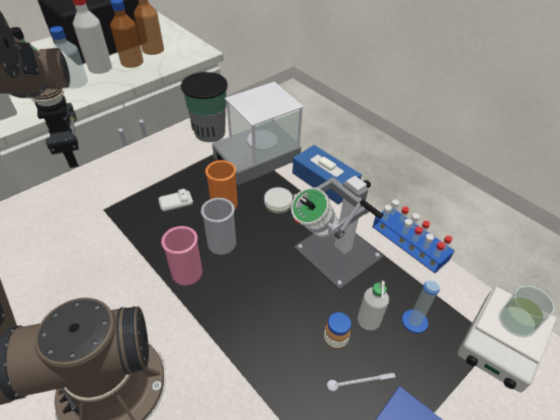

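The top picture shows the steel beaker at (222,246), with look-alikes orange at (175,210) and pink at (230,299). The steel one fits the description. The jar cap with green disc is at (318,195), and the black lever grip is at (364,156). The side picture shows the steel beaker at (220,227), the knob at (308,204) and the lever grip at (372,208).

```bash
python3 - <<'E'
from h import *
np.set_printoptions(precision=1,suppress=True)
cs={n:cam(n) for n in("top","side")}
crops=[]
for n,(x0,y0,x1,y1) in {"top":(190,110,390,280),"side":(190,160,390,330)}.items():
    crops.append(cv2.resize(cs[n]["color"][y0:y1,x0:x1,::-1],None,fx=2,fy=2,interpolation=cv2.INTER_CUBIC))
    crops[-1]=cv2.resize(crops[-1],None,fx=2,fy=1.75)if 0 else crops[-1]
cv2.imwrite("pics/c.png",np.hstack(crops))
for n,c in cs.items():
    P=cloud(c); C=c["color"].astype(int); z=P[...,2]
    ok=c["z_map"]>0
    # beaker rim
    m=ok&(abs(P[...,0]-460)<90)&(abs(P[...,1]-185)<90)&(z>145)&(z<170)
    q=P[m]; 
    if len(q)>5:
        A=np.c_[2*q[:,:2],np.ones(len(q))]; s=np.linalg.lstsq(A,(q[:,:2]**2).sum(1),rcond=None)[0]
        print(n,"rim",s[:2],np.sqrt(s[2]+s[:2]@s[:2]),len(q),q[:,2].mean(), q.min(0),q.max(0))
    # green disc
    J=ok&(abs(P[...,0]-580)<90)&(abs(P[...,1]+80)<70)&(z>270)
    g=J&(C[...,1]>C[...,0]+40)&(C[...,1]>C[...,2]+30)
    q=P[g]; ctr=np.median(q,0); u,s,vt=np.linalg.svd(q-ctr); nn=vt[2]*np.sign(vt[2][2])
    print(n,"green",len(q),q.mean(0),"n",nn.round(3), "yaw deg",np.degrees(np.arctan2(-nn[1],-nn[0])),"lean",np.degrees(np.arccos(nn[2])))
    v,u=np.nonzero(g); print(" green px bbox",u.min(),u.max(),v.min(),v.max())
    k=(C.max(-1)<60)&J
    q=P[k]; print(n,"black",len(q),q.mean(0),q.min(0),q.max(0))
    # lever grip
    k=(C.max(-1)<70)&ok&(z>270)&(P[...,1]<-120)&(P[...,1]>-320)&(P[...,0]>550)&(P[...,0]<800)
    q=P[k]; 
    if len(q)>5:
        u,s,vt=np.linalg.svd(q-q.mean(0),full_matrices=False); print(n,"grip",len(q),q.mean(0),vt[0].round(3),q.min(0),q.max(0))
    # base plate region outline, z 5..30
E
```

```text
top rim [476.4 196.7] 51.19204181367533 281 155.28755499886586 [414.9 133.8 145.1] [549.1 274.4 160.1]
top green 645 [560.8 -82.  307.8] n [-0.5  0.   0.9] yaw deg -3.1835971886846104 lean 31.573268714112626
 green px bbox 300 334 178 211
top black 53 [550.5 -79.1 329.2] [542.  -89.9 320.5] [558.5 -62.2 334.1]
top grip 178 [ 645.3 -190.2  328.6] [-0. -1. -0.] [ 638.7 -219.9  318.5] [ 654.1 -158.9  335.8]
side rim [476.9 192.5] 51.26382368158573 253 151.71992289044093 [415.2 130.3 145.1] [549.  274.1 159. ]
side green 625 [561.3 -83.4 304.4] n [-0.5  0.1  0.9] yaw deg -5.801194612508387 lean 29.723782199146484
 green px bbox 293 325 190 221
side black 58 [549.2 -86.7 321.3] [541.3 -94.9 306.8] [560.6 -67.9 329.5]
side grip 135 [ 645.4 -192.1  326.3] [-0. -1. -0.] [ 640. -222.  318.] [ 657.3 -161.7  333.2]
```

View pics/c.png

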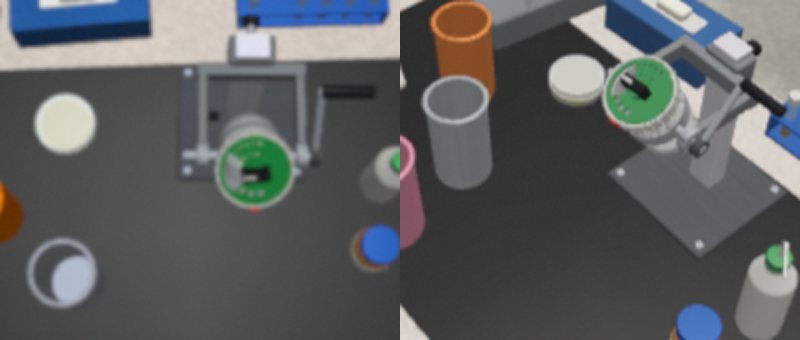

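```bash
python3 - <<'E'
from h import *
from scipy.optimize import least_squares
np.set_printoptions(precision=2,suppress=True)
cs={n:cam(n) for n in("top","side")}
for n,c in cs.items():
    P=cloud(c); C=c["color"].astype(int); z=P[...,2]; ok=c["z_map"]>0
    m=ok&(np.hypot(P[...,0]-472,P[...,1]-192)<62)&(z>148)&(z<163)
    q=P[m]; f=least_squares(lambda p:np.hypot(q[:,0]-p[0],q[:,1]-p[1])-45.5,[472,192],loss='soft_l1',f_scale=2); print(n,"rim",f.x,len(q),np.std(f.fun))
    k=(C.max(-1)<70)&ok&(z>300)&(P[...,1]<-120)&(P[...,1]>-320)&(P[...,0]>600)&(P[...,0]<700)
    q=P[k]; a=np.polyfit(q[:,1],q[:,0],1); print("grip yaw",np.degrees(np.arctan(-a[0])), "mid",(q[:,1].min()+q[:,1].max())/2,np.median(q[:,0]))
    # disc
    J=ok&(abs(P[...,0]-580)<90)&(abs(P[...,1]+80)<70)&(z>270)
    g=J&(C[...,1]>C[...,0]+40)&(C[...,1]>C[...,2]+30)
    q=P[g]; nn=np.array([-.5,0,.866])
    # cap: all pts within near plane of disc -> circle
    for yaw in (0,-5):
        r=R.from_euler('z',yaw,degrees=True)*R.from_euler('y',-30,degrees=True)
        L=r.inv().apply(P[J]); Lg=r.inv().apply(q); h=np.median(Lg[:,2])
        cap=L[(abs(L[:,2]-h)<6)]; 
        print(" yaw",yaw,"cap ext",np.percentile(cap,[1,99],axis=0)[:,:2].tolist(),"h",h)
        mid=(np.percentile(cap,1,axis=0)+np.percentile(cap,99,axis=0))/2
        kn=L[(L[:,2]>h+12)&(L[:,2]<h+32)&(np.hypot(L[:,0]-mid[0],L[:,1]-mid[1])<30)]
        if len(kn)>4:
            d=kn[:,:2]-kn[:,:2].mean(0); u,s,vt=np.linalg.svd(d,full_matrices=False)
            print("  cap world",r.apply([mid[0],mid[1],h]),"knob",len(kn),r.apply([*kn[:,:2].mean(0),h+26]),"bar dir",vt[0],"ang from +x deg",np.degrees(np.arctan2(vt[0][1],vt[0][0])),"ext",np.ptp(d@vt[0]),np.ptp(d@vt[1]))
    # red mark
    m=J&(C[...,0]>C[...,1]+50)&(C[...,0]>C[...,2]+50); v,u=np.nonzero(m); print(" red",len(u),P[m].mean(0) if len(u) else 0, (u.mean(),v.mean()) if len(u) else 0)
    # base plate corners, column top
    m=ok&(abs(z-0)<25)&(z>3)&(P[...,0]>560)&(P[...,0]<820)&(abs(P[...,1]+80)<130)
    q=P[m]; print(" plate",np.percentile(q,[1,50,99],axis=0).tolist())
E
```

```text
top rim [459.27 178.63] 253 2.166096772572701
grip yaw -2.0801754830707098 mid -189.13261252826004 644.6165535610367
 yaw 0 cap ext [[592.4559799885855, -120.58465142421849], [681.5022030718391, -30.939522095085998]] h -13.972689824502053
  cap world [558.63 -75.76 306.39] knob 103 [547.88 -74.08 330.21] bar dir [ 0.03 -1.  ] ang from +x deg -88.55665814589128 ext 34.707789994744324 14.293676988727329
 yaw -5 cap ext [[596.3996192791187, -70.9447402077077], [685.3686747352547, 17.902386852562916]] h -16.568406866121236
  cap world [558.85 -75.52 306.09] knob 104 [548.14 -74.   329.88] bar dir [ 0.1 -1. ] ang from +x deg -84.41116612595046 ext 34.71821147561325 14.84333194872886
 red 4 [517.54 -74.66 281.58] (np.float64(316.5), np.float64(214.0))
 plate [[562.1193026411411, -205.98965246335442, 3.07494045242232], [704.3616327673242, -34.79561286221098, 11.245371175273704], [810.6165656233451, 47.658350840615554, 18.23275937517075]]
side rim [461.4  176.96] 191 2.391541812836535
grip yaw -2.035872671342014 mid -190.81785317498606 644.861337495948
 yaw 0 cap ext [[592.085352269121, -123.03680467570115], [682.0780475827112, -32.999661233993805]] h -17.242883535569334
  cap world [560.35 -78.02 303.61] knob 95 [547.83 -79.53 326.4 ] bar dir [ 0.05 -1.  ] ang from +x deg -86.91491523237892 ext 33.9940672390386 14.081047238001549
 yaw -5 cap ext [[595.7028847081116, -73.3086958368517], [686.1661035192883, 15.775177802601245]] h -19.78576091370509
  cap world [560.3  -77.9  303.33] knob 95 [547.9  -79.45 326.3 ] bar dir [ 0.13 -0.99] ang from +x deg -82.45374607766165 ext 33.94948508888582 14.068585227204455
 red 9 [520.22 -78.03 276.81] (np.float64(296.3333333333333), np.float64(220.77777777777777))
 plate [[578.0501620188481, -192.20477866768584, 3.1967491275867133], [680.6501777106275, -111.49420098536797, 10.778328131112062], [799.8094632640349, 16.082528123399577, 18.66073364502148]]
```

```bash
cat >> h.py <<'E'
O=np.array([591.,-78.,250.]); YAW=-3.
def jarR(tip=0,yaw=YAW): return R.from_euler('z',yaw,degrees=True)*R.from_euler('y',-30-np.degrees(tip),degrees=True)
def pose():
    s=env.state(); return np.array(s["eef_pos"]),R.from_euler('xyz',s["tcp_rot"]),s
def rot_from(zdir,ydir):
    z=zdir/np.linalg.norm(zdir); y=ydir-z*(ydir@z); y/=np.linalg.norm(y); return R.from_matrix(np.c_[np.cross(y,z),y,z])
def plan(p,r,Pt,Rt,step=45,ang=10):
    """first the turn (in place) then the shift in new axes"""
    w=np.degrees((r.inv()*Rt).as_rotvec()); n=max(1,int(np.ceil(np.linalg.norm(w)/ang)))
    d=Rt.inv().apply(Pt-p); m=max(1,int(np.ceil(np.linalg.norm(d)/step)))
    print("turn",n,"x",(w/n).round(2),"| shift",m,"x",(d/m).round(1), "| shift in old axes",(r.inv().apply(Pt-p)).round(1))
E
python3 - <<'E'
from h import *
np.set_printoptions(precision=3,suppress=True)
p,r,s=pose(); print(s["tcp_rot"],r.as_matrix(),s["opening"],s["joints"])
J=jarR(); ax=J.apply([0,0,1]); 
b=np.radians(-85); cl=J.apply([-np.sin(b),np.cos(b),0])
K=O+85*ax; print("knob",K,"closing",cl)
for sg in(1,-1):
    Rt=rot_from(-ax,sg*cl); Pt=K+(59+4+60)*ax
    print(sg,Pt,Rt.as_euler('xyz'));plan(p,r,Pt,Rt)
E
```

```text
[3.141 0.    2.75 ] [[-0.924  0.382  0.   ]
 [ 0.382  0.924  0.   ]
 [-0.     0.    -1.   ]] 0.998727252194715 [ 1.073  0.491  1.559 -0.     1.092 -0.106]
knob [548.558 -75.776 323.612] closing [0.866 0.042 0.498]
1 [487.143 -72.557 430.133] [2.62  0.044 1.594]
turn 8 x [-3.13 -2.43  8.  ] | shift 16 x [-41.3  16.    1.4] | shift in old axes [-477.9 -506.  -137.9]
-1 [487.143 -72.557 430.133] [-2.62  -0.044 -1.548]
turn 12 x [ 1.81 -2.34 -9.29] | shift 16 x [ 41.3 -16.    1.4] | shift in old axes [-477.9 -506.  -137.9]
```

Request:
jog_arm:
  motion:
    - [0,0,0,0,0,-50,60]
    - [0,0,0,-40,-42,-10,60]
    - [0,0,0,-40,-42,-10,60]
    - [0,0,0,-40,-42,-10,60]
    - [0,0,0,-40,-42,-10,60]
    - [0,0,0,-40,-42,-10,60]
    - [0,0,0,-40,-42,-10,60]
    - [0,0,0,-40,-42,-10,60]
    - [0,0,0,-40,-42,-10,60]
    - [0,0,0,-40,-42,-10,60]

```text
t: 2.85
eef_pos: [427.3, 89.0, 432.9]
tcp_rot: [3.141, 0.001, 2.75]
ft_force: [1.1, 0.9, -0.1]
opening: 0.631
grip_force: 0.0
```

Request:
jog_arm:
  motion:
    - [0,0,0,-40,-42,0,60]
    - [0,0,0,-40,-42,0,60]
    - [0,0,0,-38,-44,0,60]
    - [-4.2,-3.2,10.3,0,0,0,60]
    - [-4.2,-3.2,10.3,0,0,0,60]
    - [-4.2,-3.2,10.3,0,0,0,60]
    - [-4.2,-3.2,10.3,0,0,0,60]
    - [-4.2,-3.2,10.3,0,0,0,60]
    - [-4.2,-3.2,10.3,0,0,0,60]
    - [0,0,0,0,0,0,60]

```text
t: 4.1
eef_pos: [486.6, -72.2, 432.3]
tcp_rot: [2.654, 0.066, 1.712]
ft_force: [-0.3, -0.3, -0.3]
opening: 0.633
grip_force: 0.0
```

```bash
cat > k.py <<'E'
from h import *
import sys
np.set_printoptions(precision=3,suppress=True)
p,r,s=pose(); print(s["t"],p,s["joints"],s["opening"])
J=jarR(); ax=J.apply([0,0,1]); b=np.radians(-85); cl=J.apply([-np.sin(b),np.cos(b),0]); K=O+85*ax
plan(p,r,K+(59+4+float(sys.argv[1]))*ax,rot_from(-ax,cl))
E
python3 k.py 40
```

```text
4.1 [486.591 -72.249 432.326] [-0.35   0.041  1.874  0.243  0.778 -0.642] 0.6329478103843227
turn 1 x [-1.62 -2.14  6.54] | shift 1 x [-0.2 -0.6 22.2] | shift in old axes [-1.  -0.1 22.2]
```

Request:
jog_arm:
  motion:
    - [-1.6,-2.1,6.5,0,0,0,60]
    - [0,0,0,0,-0.5,22,60]
    - [0,0,0,0,0,0,60]

```text
t: 4.47
eef_pos: [497.9, -73.1, 412.0]
tcp_rot: [2.623, 0.043, 1.597]
ft_force: [0.2, 0.0, -0.1]
opening: 0.631
grip_force: 0.0
```

```bash
python3 k.py 0; python3 - <<'E'
from h import *
c=cam("side"); cv2.imwrite("pics/d.png",cv2.resize(c["color"][130:290,220:400,::-1],None,fx=4,fy=3.7,interpolation=cv2.INTER_CUBIC))
E
```

```text
4.475 [497.935 -73.078 411.956] [-0.331  0.07   1.905  0.223  0.676 -0.508] 0.630853568378032
turn 1 x [-0.21 -0.11  0.16] | shift 1 x [-0.  -0.3 38.9] | shift in old axes [-0.1 -0.1 38.9]
```

View pics/d.png

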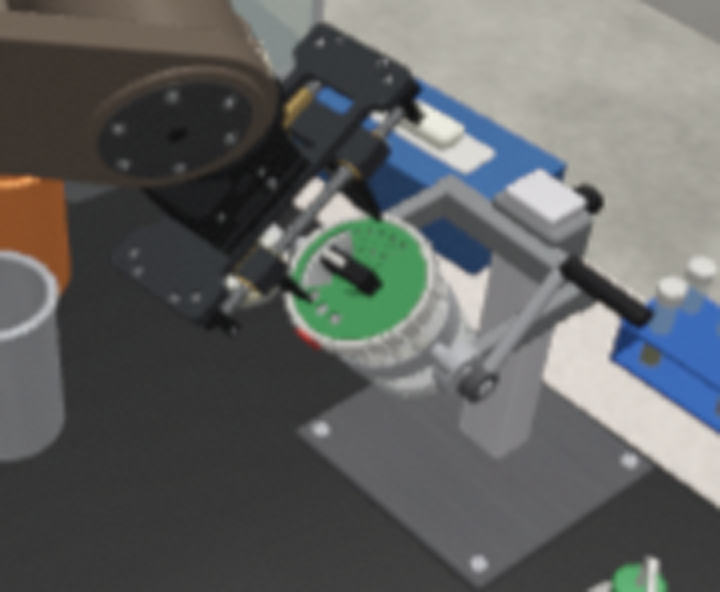

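The fingers, at (375,215) and (300,295) in the crop, straddle the knob at (350,270), and its white line is at the upper-left end. I'm descending.

Request:
jog_arm:
  motion:
    - [0,0,0,0,0,20,60]
    - [0,0,0,0,0,10,60]
    - [0,0,0,0,0,6,60]
    - [0,0,0,0,0,3,60]
    - [0,0,0,0,0,0,0]
    - [0,0,0,0,0,0,0]
    - [0,0,0,0,0,0,0]
    - [0,0,0,0,0,0,0]

```text
t: 5.52
eef_pos: [517.2, -74.1, 379.3]
tcp_rot: [2.62, 0.043, 1.594]
ft_force: [0.1, 0.1, -0.8]
opening: 0.261
grip_force: 0.0
```

Request:
jog_arm:
  motion:
    - [0,0,0,0,0,0,0]
    - [0,0,0,0,0,0,0]
    - [0,0,0,0,0,0,0]

```text
t: 5.9
eef_pos: [517.2, -74.2, 379.8]
tcp_rot: [2.619, 0.043, 1.594]
ft_force: [-4.2, -1.1, 5.2]
opening: 0.143
grip_force: 33.3
```

Request:
jog_arm:
  motion:
    - [0,0,-8,0,0,0,0]
    - [0,0,-10,0,0,0,0]
    - [0,0,-10,0,0,0,0]
    - [0,0,-10,0,0,0,0]
    - [0,0,-10,0,0,0,0]
    - [0,0,-10,0,0,0,0]
    - [0,0,-10,0,0,0,0]
    - [0,0,-10,0,0,0,0]
    - [0,0,-7,0,0,0,0]
    - [0,0,0,0,0,0,0]

```text
t: 7.15
eef_pos: [517.5, -73.8, 379.9]
tcp_rot: [3.141, 0.525, 3.09]
ft_force: [-1.7, 4.5, 5.3]
opening: 0.145
grip_force: 31.3
```

```bash
python3 - <<'E'
from h import *
p,r,s=pose(); J=jarR(); l=J.inv().apply(r.as_matrix()[:,1]); print(s["joints"],s["moment"],"closing az in jar frame",np.degrees(np.arctan2(l[1],l[0])),s["grip_force"],s["opening"])
E
```

```text
[-0.31786327  0.13253974  1.92495262  0.24089186  0.58786694 -2.00456696] [ 0.79119264 -0.19832652  0.5406614 ] closing az in jar frame 90.05909953244145 31.274910411739256 0.14501767869273616
```

Request:
jog_arm:
  motion:
    - [0,0,0,0,0,0,60]
    - [0,0,0,0,0,0,60]
    - [0,0,0,0,0,0,60]
    - [0,0,0,0,0,0,60]
    - [0,0,0,0,0,-20,60]
    - [0,0,0,0,0,-50,60]
    - [0,0,0,0,0,-50,60]
    - [0,0,0,0,50,0,60]
    - [0,0,0,0,50,0,60]
    - [0,0,0,0,50,0,60]

```text
t: 8.4
eef_pos: [464.9, 80.1, 483.4]
tcp_rot: [3.141, 0.524, 3.088]
ft_force: [1.0, -0.4, -0.1]
opening: 0.634
grip_force: 0.0
```

```bash
python3 - <<'E'
from h import *
p,r,s=pose(); print(s["t"],p,s["tcp_rot"],s["joints"])
for n in("top","side"):
    c=cam(n); P=cloud(c); J=jarR(); L=J.inv().apply((P-O).reshape(-1,3)).reshape(P.shape); C=c["color"].astype(int)
    m=(c["z_map"]>0)&(L[...,2]>76)&(L[...,2]<95)&(np.hypot(L[...,0],L[...,1])<26)
    q=L[m][:,:2]
    if len(q)>5:
        d=q-q.mean(0); u,sv,vt=np.linalg.svd(d,full_matrices=False); print(n,len(q),q.mean(0),np.degrees(np.arctan2(vt[0][1],vt[0][0])))
    if n=="side": cv2.imwrite("pics/e.png",cv2.resize(c["color"][150:270,240:400,::-1],None,fx=4,fy=4,interpolation=cv2.INTER_CUBIC))
E
```

```text
8.4 [464.94350577  80.09622635 483.35740349] [3.14063823 0.52415521 3.08762678] [ 0.05205607 -0.03400898  1.8244596  -0.07050711  0.83057442 -1.43133001]
top 88 [2.09358286 1.09234336] -178.81077169129452
side 107 [ 1.26958417 -3.45332843] -179.3822817265503
```

View pics/e.png

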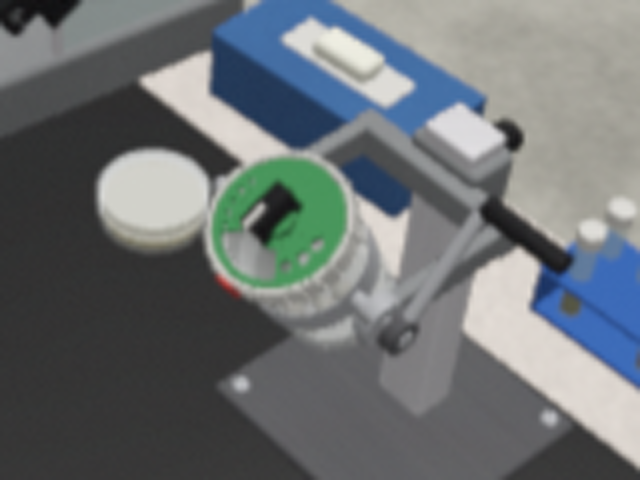

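The white line now points to the red mark, and the kidney opening at (250,255) in the crop is at the lip. Next is the beaker: I'm checking clearance to the orange and pink look-alikes before the push.

```bash
cat > push.py <<'E'
from h import *
C0=O[:2]+67*np.array([-np.cos(np.radians(YAW)),-np.sin(np.radians(YAW))])
def toolpose(B,head,back,tilt=40,ztip=16):
    """head deg = azimuth of push; tip centre 'back' mm behind point B"""
    a,t=np.radians(head),np.radians(tilt); h=np.array([np.cos(a),np.sin(a),0])
    z=h*np.sin(t)+np.array([0,0,-np.cos(t)]); y=np.array([-h[1],h[0],0])
    tip=np.array([*B,ztip])-h*back
    return tip-78*z, rot_from(z,y)
def rims(c,guess,r=46,zlo=140,zhi=165):
    P=cloud(c); z=P[...,2]
    for _ in range(3):
        m=(c["z_map"]>0)&(np.hypot(P[...,0]-guess[0],P[...,1]-guess[1])<60)&(z>zlo)&(z<zhi); q=P[m]
        if len(q)<20: return None
        guess=least_squares(lambda p:np.hypot(q[:,0]-p[0],q[:,1]-p[1])-r,guess,loss='soft_l1',f_scale=2).x
    return guess,len(q)
from scipy.optimize import least_squares
E
python3 - <<'E'
from push import *
np.set_printoptions(precision=1,suppress=True)
c={n:cam(n) for n in("top","side")}; R_={}
for k,g in {"steel":(460,178),"orange":(560,315),"pink":(303,160)}.items():
    for n in c: 
        f=rims(c[n],g); print(k,n,f); R_.setdefault(k,[]).append(f[0]) if f else 0
B=np.mean(R_["steel"],0); print(C0,"heading to catch",np.degrees(np.arctan2(*(C0-B)[::-1])),np.linalg.norm(C0-B))
X,Y,Z=np.meshgrid(np.linspace(-37.5,37.5,7),np.linspace(-90,90,19),np.linspace(0,-200,21)); pts=np.c_[X.ravel(),Y.ravel(),Z.ravel()]
for head in range(-80,-35,5):
    for tilt in(30,40):
        o=[]
        for back in(60,40):
            p,r=toolpose(B,head,back,tilt); w=p+r.apply(pts); w=w[w[:,2]<158]
            o+= [np.hypot(*(w[:,:2]-np.mean(R_[k],0)).T).min()-47 for k in("steel","orange","pink")]
        print(head,tilt,np.array(o))
E
```

```text
steel top None
steel side (array([461.5, 176.4]), 305)
orange top (array([563.4, 306.8]), 296)
orange side (array([567.4, 305. ]), 262)
pink top (array([319. , 155.1]), 117)
pink side (array([319.2, 153.1]), 359)
[524.1 -74.5] heading to catch -75.99725508367207 258.5992864978808
-80 30 [ 19.5 -12.2  36.6  -0.5 -12.2  22.6]
-80 40 [ 34.4 -12.2  48.5  14.4 -12.2  32.8]
-75 30 [19.5 -3.2 27.  -0.5 -3.2 14.8]
-75 40 [34.4 -3.2 37.9 14.4 -3.2 23.5]
-70 30 [19.5  4.9 17.4 -0.5  4.9  7.8]
-70 40 [34.4  4.9 27.4 14.4  4.9 14.5]
-65 30 [19.5 11.9  8.3 -0.5 11.8  1.9]
-65 40 [34.4 12.4 16.8 14.4 11.8  6. ]
-60 30 [19.5 18.  -0.2 -0.5 17.7 -2.5]
-60 40 [34.4 21.1  6.4 14.4 17.7 -1.5]
-55 30 [19.5 25.2 -7.4 -0.5 22.3 -7.5]
-55 40 [34.4 30.6 -3.6 14.4 23.9 -7.5]
-50 30 [ 19.5  33.4 -13.5  -0.5  27.1 -13.5]
-50 40 [ 34.4  40.7 -12.8  14.4  31.3 -13.6]
-45 30 [ 19.5  42.2 -20.5  -0.5  33.2 -20.5]
-45 40 [ 34.4  51.1 -20.4  14.4  39.6 -20.5]
-40 30 [ 19.5  51.6 -28.3  -0.5  40.2 -28.4]
-40 40 [ 34.4  61.7 -28.4  14.4  48.4 -28.3]
```

```bash
cat > sim.py <<'E'
from push import *
np.set_printoptions(precision=1,suppress=True)
X,Y,Z=np.meshgrid(np.linspace(-37.5,37.5,7),np.linspace(-90,90,19),np.linspace(0,-200,21)); pts=np.c_[X.ravel(),Y.ravel(),Z.ravel()]
# beaker waypoints (x,y,heading)
WP=[(461,176.5,-67),(474,150,-67),(486,123,-77),(495,96,-85),(503,60,-85),(524,-74,-80)]
for i in range(len(WP)-1):
    a,b=np.array(WP[i]),np.array(WP[i+1])
    for f in np.linspace(0,1,5)[:-1]:
        w=a+(b-a)*f; p,r=toolpose(w[:2],w[2],40); q=p+r.apply(pts); q=q[q[:,2]<158]
        print(w,[round(float(np.hypot(*(q[:,:2]-np.array(k)).T).min()-47),1) for k in((565,306),(319,154))], p)
E
python3 sim.py
```

```text
[461.  176.5 -67. ] [9.3, 9.2] [425.8 259.5  75.8]
[464.2 169.9 -67. ] [8.9, 6.5] [429.  252.8  75.8]
[467.5 163.2 -67. ] [8.5, 4.7] [432.3 246.2  75.8]
[470.8 156.6 -67. ] [8.1, 3.9] [435.5 239.6  75.8]
[474. 150. -67.] [7.7, 4.2] [438.8 233.   75.8]
[477.  143.2 -69.5] [2.4, 7.3] [445.4 227.7  75.8]
[480.  136.5 -72. ] [-3.8, 10.7] [452.1 222.2  75.8]
[483.  129.8 -74.5] [-10.9, 14.6] [458.9 216.6  75.8]
[486. 123. -77.] [-18.9, 18.7] [465.7 210.8  75.8]
[488.2 116.2 -79. ] [-25.4, 22.0] [471.1 204.7  75.8]
[490.5 109.5 -81. ] [-32.7, 25.4] [476.4 198.5  75.8]
[492.8 102.8 -83. ] [-39.8, 29.2] [481.8 192.2  75.8]
[495.  96. -85.] [-44.9, 33.3] [487.1 185.8  75.8]
[497.  87. -85.] [-36.7, 34.5] [489.1 176.8  75.8]
[499.  78. -85.] [-27.5, 35.7] [491.1 167.8  75.8]
[501.  69. -85.] [-18.6, 36.9] [493.1 158.8  75.8]
[503.  60. -85.] [-9.6, 38.1] [495.1 149.8  75.8]
[508.2  26.5 -83.8] [22.3, 37.2] [498.4 116.1  75.8]
[513.5  -7.  -82.5] [54.2, 34.8] [501.7  82.4  75.8]
[518.8 -40.5 -81.2] [86.3, 33.4] [505.   48.6  75.8]
```

```bash
cat > sim2.py <<'E'
from push import *
X,Y,Z=np.meshgrid(np.linspace(-37.5,37.5,7),np.linspace(-90,90,19),np.linspace(0,-200,41)); pts=np.c_[X.ravel(),Y.ravel(),Z.ravel()]
def clr(x,y,h,back,tilt):
    p,r=toolpose((x,y),h,back,tilt); q=p+r.apply(pts); q=q[q[:,2]<158]
    return [np.hypot(*(q[:,:2]-np.array(k)).T).min()-47 for k in((565,306),(319,154),(x,y))]
if __name__=="__main__":
    for tilt in(30,35):
        print("start",tilt)
        for h in(-70,-67,-64,-61,-58,-55):
          for back in (65,49):
            c=clr(461.5,176.5,h,back,tilt); print(h,back,np.round(c,1))
        for h1 in(-66,-63,-60):
            for d in(-75,-68,-60):
              u=np.array([np.cos(np.radians(d)),np.sin(np.radians(d))]); print(tilt,"head",h1,"dir",d,[tuple(np.round(clr(*(np.array([461.5,176.5])+u*s),h1,49,tilt)[:2]).astype(int).tolist()) for s in range(0,140,20)])
E
python3 sim2.py
```

```text
start 30
-70 65 [ 4.6 20.8 24.5]
-70 49 [ 4.5 11.7  8.5]
-67 65 [ 8.9 14.9 24.5]
-67 49 [8.9 7.  8.5]
-64 65 [12.8  9.2 24.5]
-64 49 [12.8  2.7  8.5]
-61 65 [16.9  3.6 24.5]
-61 49 [16.3 -1.   8.5]
-58 65 [21.4 -1.6 24.5]
-58 49 [19.4 -4.2  8.5]
-55 65 [26.4 -6.5 24.5]
-55 49 [22.6 -7.4  8.5]
30 head -66 dir -75 [(10, 6), (13, -1), (16, -4), (20, -7), (23, -10), (26, -13), (32, -16)]
30 head -66 dir -68 [(10, 6), (11, 2), (12, 1), (12, 0), (13, 0), (14, -1), (19, -2)]
30 head -66 dir -60 [(10, 6), (8, 4), (6, 7), (4, 9), (2, 11), (0, 13), (3, 15)]
30 head -63 dir -75 [(14, 1), (18, -4), (22, -8), (26, -12), (31, -16), (35, -21), (40, -25)]
30 head -63 dir -68 [(14, 1), (16, -2), (17, -3), (19, -5), (21, -7), (23, -9), (26, -10)]
30 head -63 dir -60 [(14, 1), (13, 1), (12, 2), (11, 3), (10, 4), (9, 5), (10, 6)]
30 head -60 dir -75 [(17, -2), (23, -8), (28, -13), (33, -18), (38, -23), (43, -28), (49, -33)]
30 head -60 dir -68 [(17, -2), (20, -5), (23, -8), (26, -11), (29, -13), (31, -16), (34, -19)]
30 head -60 dir -60 [(17, -2), (17, -2), (17, -2), (17, -2), (17, -2), (17, -2), (18, -
[... 409 characters left out ...]
-68 [(10, 9), (11, 2), (12, 1), (12, 0), (13, 0), (14, -1), (14, -2)]
35 head -66 dir -60 [(10, 9), (8, 5), (6, 7), (4, 9), (2, 11), (0, 13), (-2, 15)]
35 head -63 dir -75 [(14, 4), (18, -4), (22, -8), (26, -12), (31, -16), (35, -21), (39, -25)]
35 head -63 dir -68 [(14, 4), (16, -2), (17, -3), (19, -5), (21, -7), (23, -9), (24, -10)]
35 head -63 dir -60 [(14, 4), (13, 1), (12, 2), (11, 3), (10, 4), (9, 5), (8, 6)]
35 head -60 dir -75 [(17, -1), (23, -8), (28, -13), (33, -18), (38, -23), (43, -28), (48, -33)]
35 head -60 dir -68 [(17, -1), (20, -5), (23, -8), (26, -11), (29, -13), (31, -16), (34, -19)]
35 head -60 dir -60 [(17, -1), (17, -2), (17, -2), (17, -2), (17, -2), (17, -2), (17, -2)]
```

```bash
cat > opt.py <<'E'
from sim2 import *
from scipy.optimize import differential_evolution
import sim2
X,Y,Z=np.meshgrid(np.linspace(-37.5,37.5,3),np.linspace(-90,90,13),np.linspace(0,-200,17)); sim2.pts=np.c_[X.ravel(),Y.ravel(),Z.ravel()]
ys=[176.5,150,120,90,55,-74.5]; TI=33
def path(v): return np.c_[np.r_[461.5,v[:4],524],ys,v[4:10]]
def cost(v,show=False):
    W=path(v); mn=99; pen=0
    for a,b in zip(W[:-1],W[1:]):
        d=np.degrees(np.arctan2(b[1]-a[1],b[0]-a[0])); pen+=max(0,abs(d-a[2])-15)+max(0,abs(d-b[2])-15)
        for f in(0,.33,.67):
            c=clr(*(a+(b-a)*f),48,TI)[:2]; mn=min(mn,*c)
            if show: print(np.round(a+(b-a)*f,1),np.round(c,1))
    mn=min(mn,*clr(*W[0],65,TI)[:2])
    return -mn+.3*pen
r=differential_evolution(cost,[(461,500),(461,530),(465,550),(470,560)]+[(-90,-45)]*6,maxiter=40,popsize=6,seed=1)
print(r.fun); print(np.round(path(r.x),1)); cost(r.x,True)
E
time python3 opt.py
```

```text
-5.5619222065314755
[[461.5 176.5 -68.5]
 [480.5 150.  -64.5]
 [490.1 120.  -66.5]
 [504.6  90.  -65.7]
 [512.8  55.  -68.7]
 [524.  -74.5 -84.7]]
[461.5 176.5 -68.5] [ 6.9 10.8]
[467.8 167.8 -67.2] [6.3 7.3]
[474.3 158.7 -65.8] [6.1 6.6]
[480.5 150.  -64.5] [6.3 7.1]
[483.7 140.1 -65.2] [6.5 6.7]
[486.9 129.9 -65.8] [6.3 6.4]
[490.1 120.  -66.5] [6.  6.3]
[494.9 110.1 -66.2] [6.2 6.3]
[499.8  99.9 -66. ] [6.4 6.2]
[504.6  90.  -65.7] [6.8 6. ]
[507.3  78.4 -66.7] [6.  6.2]
[510.1  66.6 -67.8] [7.4 6.8]
[512.8  55.  -68.7] [12.   7.7]
[516.5  12.3 -74. ] [46.7 14.2]
[520.3 -31.8 -79.4] [94.5 35.2]
real	0m35.911s
user	0m35.997s
sys	0m0.130s
```

```bash
cat > go.py <<'E'
from push import *
import sys
np.set_printoptions(precision=2,suppress=True)
x,y,h,back,zt=map(float,sys.argv[1:6])
p,r,s=pose(); print(s["t"],p,s["joints"],"F",np.array(s["ft_force"]),s["opening"])
Pt,Rt=toolpose((x,y),h,back,33,zt); print("target",Pt); plan(p,r,Pt,Rt)
E
python3 go.py 461.5 176.5 -67 65 180
```

```text
8.6 [465.09  79.65 482.91] [ 0.05 -0.03  1.82 -0.07  0.83 -1.44] F [ 1.17 -0.26 -0.64] 0.632779317890622
target [419.5  275.44 245.42]
turn 7 x [ 4.79 -0.39  7.81] | shift 7 x [42.2  4.9 13. ] | shift in old axes [166.5 193.2 178.2]
```

Request:
jog_arm:
  motion:
    - [4.8,-0.4,7.8,0,0,0,40]
    - [4.8,-0.4,7.8,0,0,0,40]
    - [4.8,-0.4,7.8,0,0,0,40]
    - [4.8,-0.4,7.8,0,0,0,40]
    - [4.8,-0.4,7.8,0,0,0,40]
    - [4.8,-0.4,7.8,0,0,0,40]
    - [4.8,-0.4,7.8,0,0,0,40]
    - [0,0,0,42,5,0,40]
    - [0,0,0,42,5,0,40]
    - [0,0,0,42,5,0,40]

```text
t: 9.85
eef_pos: [438.1, 181.3, 413.5]
tcp_rot: [-3.14, 0.577, 1.968]
ft_force: [-0.4, -0.5, 0.9]
opening: 0.423
grip_force: 0.0
```

Request:
jog_arm:
  motion:
    - [0,0,0,42,5,0,40]
    - [0,0,0,42,5,15,40]
    - [0,0,0,42,5,25,40]
    - [0,0,0,42,5,25,40]
    - [0,0,0,0,0,25,40]
    - [0,0,0,0,0,0,40]

```text
t: 10.6
eef_pos: [421.2, 272.2, 245.9]
tcp_rot: [-3.136, 0.578, 1.97]
ft_force: [-1.0, -0.7, 0.3]
opening: 0.422
grip_force: 0.0
```

```bash
python3 go.py 461.5 176.5 -67 65 180;python3 go.py 461.5 176.5 -67 65 16
```

```text
10.6 [421.21 272.25 245.88] [ 0.65  0.46  1.87 -0.65  1.07  0.64] F [-0.96 -0.7   0.27] 0.4223951556869821
target [419.5  275.44 245.42]
turn 1 x [-0.37  0.14 -0.09] | shift 1 x [ 3.3 -0.3 -1.6] | shift in old axes [ 3.3 -0.3 -1.6]
10.6 [421.21 272.25 245.88] [ 0.65  0.46  1.87 -0.65  1.07  0.64] F [-0.96 -0.7   0.27] 0.4223951556869821
target [419.5  275.44  81.42]
turn 1 x [-0.37  0.14 -0.09] | shift 4 x [23.1 -0.1 34. ] | shift in old axes [ 92.9   0.4 135.7]
```

Request:
jog_arm:
  motion:
    - [0,0,0,3,0,-2,40]
    - [0,0,0,22,0,34,40]
    - [0,0,0,22,0,34,40]
    - [0,0,0,0,0,0,40]

```text
t: 11.1
eef_pos: [419.3, 276.7, 165.6]
tcp_rot: [-3.138, 0.579, 1.972]
ft_force: [0.3, -0.3, 0.4]
opening: 0.421
grip_force: 0.0
```

```bash
python3 go.py 461.5 176.5 -67 65 16; python3 - <<'E'
from h import *
a=cam("top")["color"][180:330,140:290,::-1]; b=cam("side")["color"][140:290,130:280,::-1]
cv2.imwrite("pics/f.png",cv2.resize(np.hstack([a,b]),(800,400),interpolation=cv2.INTER_CUBIC))
E
```

```text
11.1 [419.26 276.69 165.56] [ 0.66  0.58  1.93 -0.72  0.93  0.78] F [ 0.29 -0.3   0.42] 0.4206234095055173
target [419.5  275.44  81.42]
turn 1 x [-0.23  0.16 -0.03] | shift 2 x [22.4 -0.1 35.6] | shift in old axes [45.   0.  71.1]
```

View pics/f.png

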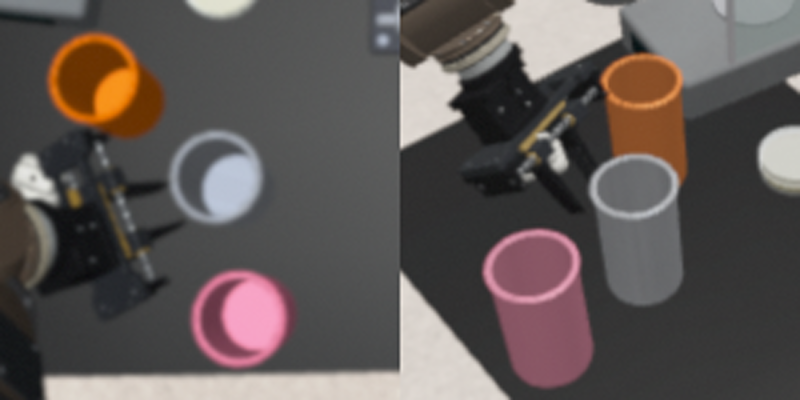

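The gripper hangs between the orange beaker at (93,78) and the pink one at (240,318), with the fingers at (165,190) and (180,225) facing the steel beaker at (215,178). It clears both look-alikes, so I'm descending.

Request:
jog_arm:
  motion:
    - [0,0,0,22,0,35,40]
    - [0,0,0,22,0,35,40]
    - [0,0,0,0,0,0,40]

```text
t: 11.58
eef_pos: [420.1, 275.6, 83.6]
tcp_rot: [-3.139, 0.579, 1.971]
ft_force: [0.6, -0.0, 0.1]
opening: 0.42
grip_force: 0.0
```

```bash
python3 go.py 461.5 176.5 -67 48 16;  python3 - <<'E'
from push import *
np.set_printoptions(precision=1,suppress=True)
print([rims(cam("side"),g) for g in((565,306),(319,154),(461,176))])
p,r,s=pose(); p0=None
for a in[(461.5,176.5,48),(480.5,150,48),(505,90,48),(513,55,48)]:
    Pt,Rt=toolpose(a[:2],-67,a[2],33,16)
    if p0 is not None: print(a,Rt.inv().apply(Pt-p0))
    p0=Pt
E
```

```text
11.575 [420.07 275.55  83.56] [ 0.65  0.73  1.97 -0.83  0.8   0.95] F [ 0.57 -0.03  0.09] 0.4199122311361731
target [426.15 259.79  81.42]
turn 1 x [-0.16  0.17 -0.05] | shift 1 x [-13.   -0.6  11. ] | shift in old axes [-13.   -0.5  11. ]
[(array([567.5, 305.6]), 269), (array([319.3, 152.9]), 353), (array([461.4, 176.9]), 304)]
(480.5, 150, 48) [-26.7   7.1  17.3]
(505, 90, 48) [-54.3  -0.9  35.3]
(513, 55, 48) [-29.6  -6.3  19.2]
```

Request:
jog_arm:
  motion:
    - [0,0,0,-7,0,6,40]
    - [0,0,0,-6,0,5,40]
    - [0,0,0,-6.7,1.8,4.3,40]
    - [0,0,0,-6.7,1.8,4.3,40]
    - [0,0,0,-6.7,1.8,4.3,40]
    - [0,0,0,-6.7,1.8,4.3,40]
    - [0,0,0,0,0,0,40]

```text
t: 12.6
eef_pos: [445.8, 232.9, 81.5]
tcp_rot: [-3.141, 0.578, 1.97]
ft_force: [0.0, 0.4, -0.8]
opening: 0.421
grip_force: 0.0
```

```bash
python3 go.py 505 90 -67 48 16;  python3 - <<'E'
from push import *
np.set_printoptions(precision=1,suppress=True)
c=cam("side"); print([rims(c,g) for g in((565,306),(319,154),(480,150))])
E
```

```text
12.6 [445.81 232.89  81.51] [ 0.56  0.72  1.99 -0.9   0.76  0.94] F [ 0.03  0.4  -0.77] 0.4207863162542608
target [469.65 173.29  81.42]
turn 1 x [-0.13  0.13 -0.12] | shift 2 x [-26.9  -0.7  17.5] | shift in old axes [-53.7  -1.2  35.2]
[(array([567.3, 305.4]), 269), (array([319.4, 153.2]), 352), (array([481.4, 146.6]), 309)]
```

Request:
jog_arm:
  motion:
    - [0,0,0,-6.7,-0.2,4.4,40]
    - [0,0,0,-6.7,-0.2,4.4,40]
    - [0,0,0,-6.7,-0.2,4.4,40]
    - [0,0,0,-6.7,-0.2,4.4,40]
    - [0,0,0,-6.7,-0.2,4.4,40]
    - [0,0,0,-6.7,-0.2,4.4,40]
    - [0,0,0,-6.7,-0.2,4.4,40]
    - [0,0,0,-6.7,-0.2,4.4,40]
    - [0,0,0,0,0,0,40]

```text
t: 13.78
eef_pos: [469.1, 173.2, 81.5]
tcp_rot: [-3.141, 0.578, 1.97]
ft_force: [0.4, 0.0, 0.8]
opening: 0.422
grip_force: 0.0
```

```bash
python3 go.py 513 55 -67 48 16;  python3 - <<'E'
from push import *
np.set_printoptions(precision=1,suppress=True)
for n in("side","top"): 
  c=cam(n); print([rims(c,g) for g in((565,306),(319,154),(505,88))])
E
```

```text
13.775 [469.12 173.18  81.46] [ 0.43  0.71  2.03 -1.01  0.7   0.93] F [0.45 0.03 0.77] 0.42198466636910814
target [477.65 138.29  81.42]
turn 1 x [-0.13  0.14 -0.12] | shift 1 x [-29.7  -5.8  19.3] | shift in old axes [-29.7  -5.7  19.4]
[(array([564.8, 306.8]), 225), (array([319.3, 153.3]), 349), (array([504.4,  86.8]), 316)]
[(array([563.5, 306.9]), 297), (array([316. , 154.6]), 298), (array([502.6,  89.5]), 279)]
```

Request:
jog_arm:
  motion:
    - [0,0,0,-6,-1.2,4,40]
    - [0,0,0,-6,-1.2,4,40]
    - [0,0,0,-6,-1.2,4,40]
    - [0,0,0,-6,-1.2,4,40]
    - [0,0,0,-5.7,-1.2,3.4,40]
    - [0,0,0,0,0,0,40]

```text
t: 14.62
eef_pos: [477.2, 138.1, 81.4]
tcp_rot: [-3.141, 0.578, 1.97]
ft_force: [-0.1, -0.5, -0.8]
opening: 0.417
grip_force: 0.0
```

```bash
cat > rows.py <<'E'
from push import *
import sys
# rows along a beaker path: x1 y1 h1 -> from current commanded beaker x0 y0 h0
x0,y0,h0,x1,y1,h1,n=map(float,sys.argv[1:8]); n=int(n)
A,B=np.array([x0,y0,h0]),np.array([x1,y1,h1]); 
for i in range(n):
    w,v=A+(B-A)*i/n,A+(B-A)*(i+1)/n; p,r=toolpose(w[:2],w[2],48,33); p2,r2=toolpose(v[:2],v[2],48,33)
    print(np.round(np.r_[np.degrees((r.inv()*r2).as_rotvec()),r.inv().apply(p2-p)],1).tolist())
E
python3 go.py 513 55 -67 48 16;  python3 - <<'E'
from push import *
np.set_printoptions(precision=1,suppress=True)
for n in("side","top"): 
  c=cam(n); print([rims(c,g) for g in((565,306),(319,154),(513,53))])
E
python3 rows.py 513 55 -67 524 -68 -90 14
```

```text
14.625 [477.25 138.13  81.41] [ 0.36  0.71  2.06 -1.09  0.67  0.94] F [-0.08 -0.54 -0.75] 0.41666880908310794
target [477.65 138.29  81.42]
turn 1 x [-0.14  0.13 -0.12] | shift 1 x [-0.   0.4 -0. ] | shift in old axes [-0.   0.4 -0. ]
[(array([563.1, 306.9]), 148), (array([319.3, 153.2]), 353), (array([512.3,  51.9]), 335)]
[(array([563.4, 306.8]), 300), (array([315.9, 155.7]), 263), (array([510.5,  55. ]), 280)]
[0.9, 0.0, 1.4, -7.1, -0.1, 4.6]
[0.9, 0.0, 1.4, -7.1, 0.1, 4.6]
[0.9, -0.0, 1.4, -7.2, 0.4, 4.7]
[0.9, 0.0, 1.4, -7.2, 0.6, 4.7]
[0.9, 0.0, 1.4, -7.3, 0.9, 4.7]
[0.9, 0.0, 1.4, -7.3, 1.1, 4.8]
[0.9, -0.0, 1.4, -7.4, 1.4, 4.8]
[0.9, 0.0, 1.4, -7.4, 1.6, 4.8]
[0.9, -0.0, 1.4, -7.4, 1.9, 4.8]
[0.9, 0.0, 1.4, -7.4, 2.1, 4.8]
[0.9, 0.0, 1.4, -7.4, 2.4, 4.8]
[0.9, 0.0, 1.4, -7.4, 2.6, 4.8]
[0.9, -0.0, 1.4, -7.4, 2.9, 4.8]
[0.9, 0.0, 1.4, -7.4, 3.1, 4.8]
```

```bash
python3 - <<'E'
from sim2 import *
for w in[(513,55,-67),(513,53,-73),(513,51,-79),(514,45,-85),(515,35,-90)]: print(w,np.round(clr(*w,48,33),1))
E
python3 rows.py 512 55 -67 513 51 -79 3;echo; python3 rows.py 513 51 -79 515 35 -90 3; echo;  python3 rows.py 515 35 -90 524 -68 -93 12
```

```text
(513, 55, -67) [14.8  2.9 12. ]
(513, 53, -73) [ 7. 19. 12.]
(513, 51, -79) [ 9.7 33.8 12. ]
(514, 45, -85) [24.1 47.8 12. ]
(515, 35, -90) [39.4 59.  12. ]
[2.2, 0.0, 3.4, -1.3, 6.1, 0.9]
[2.2, 0.0, 3.4, -1.3, 6.2, 0.9]
[2.2, -0.0, 3.4, -1.3, 6.3, 0.9]

[2.0, -0.0, 3.1, -4.7, 5.4, 3.0]
[2.0, 0.0, 3.1, -4.7, 5.8, 3.0]
[2.0, 0.0, 3.1, -4.7, 6.1, 3.0]

[0.1, -0.0, 0.2, -7.2, 1.1, 4.7]
[0.1, 0.0, 0.2, -7.2, 1.2, 4.7]
[0.1, -0.0, 0.2, -7.2, 1.2, 4.7]
[0.1, -0.0, 0.2, -7.2, 1.3, 4.7]
[0.1, 0.0, 0.2, -7.2, 1.3, 4.7]
[0.1, 0.0, 0.2, -7.2, 1.3, 4.7]
[0.1, 0.0, 0.2, -7.2, 1.4, 4.7]
[0.1, 0.0, 0.2, -7.2, 1.4, 4.7]
[0.1, 0.0, 0.2, -7.2, 1.4, 4.7]
[0.1, 0.0, 0.2, -7.2, 1.5, 4.7]
[0.1, 0.0, 0.2, -7.2, 1.5, 4.7]
[0.1, 0.0, 0.2, -7.2, 1.6, 4.7]
```

Clearances are fine, so I'm rotating the heading while pushing.

Request:
jog_arm:
  motion:
    - [2.2,0,3.4,-1.3,6.1,0.9,40]
    - [2.2,0,3.4,-1.3,6.2,0.9,40]
    - [2.2,0,3.4,-1.3,6.3,0.9,40]
    - [2,0,3.1,-4.7,5.4,3,40]
    - [2,0,3.1,-4.7,5.8,3,40]
    - [2,0,3.1,-4.7,6.1,3,40]
    - [0,0,0,0,0,0,40]

```text
t: 15.6
eef_pos: [515.8, 125.7, 81.3]
tcp_rot: [3.14, 0.578, 1.564]
ft_force: [0.1, 0.3, -0.3]
opening: 0.419
grip_force: 0.1
```

```bash
python3 go.py 515 35 -90 48 16;  python3 - <<'E'
from push import *
np.set_printoptions(precision=1,suppress=True)
for n in("side","top"): 
  c=cam(n); print([rims(c,g) for g in((565,306),(319,154),(515,35))])
E
```

```text
15.6 [515.82 125.68  81.32] [ 0.31  0.75  1.88 -0.76  0.86  0.92] F [ 0.14  0.25 -0.32] 0.4188878372217193
target [515.   125.48  81.42]
turn 1 x [-0.12  0.11 -0.33] | shift 1 x [-0.2 -0.8  0. ] | shift in old axes [-0.2 -0.8  0. ]
[None, (array([319.2, 152.7]), 351), (array([516.4,  32.7]), 325)]
[(array([561.2, 304. ]), 190), (array([317.2, 158.1]), 211), (array([514.6,  36. ]), 270)]
```

Request:
jog_arm:
  motion:
    - [0,0,0,-7.2,0.7,4.7,40]
    - [0,0,0,-7.2,0.7,4.7,40]
    - [0,0,0,-7.2,0.7,4.7,40]
    - [0,0,0,-7.2,0.7,4.7,40]
    - [0,0,0,-7.2,0.7,4.7,40]
    - [0,0,0,-7.2,0.7,4.7,40]
    - [0,0,0,-7.2,0.7,4.7,40]
    - [0,0,0,-7.2,0.7,4.7,40]
    - [0,0,0,-7.2,0.7,4.7,40]
    - [0,0,0,-7.2,0.7,4.7,40]

```text
t: 16.95
eef_pos: [522.1, 39.2, 81.4]
tcp_rot: [3.14, 0.578, 1.564]
ft_force: [0.1, 1.1, -1.6]
opening: 0.423
grip_force: 0.6
```

Request:
jog_arm:
  motion:
    - [0,0,0,-7.2,0.7,4.7,40]
    - [0,0,0,0,0,0,40]

```text
t: 17.2
eef_pos: [522.7, 30.4, 81.5]
tcp_rot: [3.14, 0.578, 1.563]
ft_force: [-0.2, -0.4, 0.5]
opening: 0.421
grip_force: 0.0
```

```bash
python3 go.py 524 -60 -90 48 16;  python3 - <<'E'
from push import *
np.set_printoptions(precision=1,suppress=True)
for n in("side","top"): 
  c=cam(n); print([rims(c,g) for g in((565,306),(319,154),(523,-60))])
E
```

```text
17.2 [522.67  30.43  81.49] [ 0.13  0.74  1.95 -0.89  0.77  0.89] F [-0.22 -0.35  0.52] 0.42113998537851555
target [524.    30.48  81.42]
turn 1 x [-0.16  0.13 -0.36] | shift 1 x [0.1 1.3 0. ] | shift in old axes [0.1 1.3 0. ]
[None, (array([319.3, 153.2]), 351), (array([523. , -62.5]), 349)]
[(array([563.5, 306.8]), 293), (array([319.2, 155.4]), 124), (array([523.7, -60. ]), 211)]
```

Request:
jog_arm:
  motion:
    - [0,0,0,-5.9,0.3,3.8,40]
    - [0,0,0,-5.9,0.3,3.8,40]
    - [0,0,0,0,0,0,40]
    - [0,0,0,14,0,-9,40]
    - [0,0,0,20,0,-20,40]
    - [0,0,0,0,0,-60,40]
    - [0,0,0,0,0,-60,40]
    - [0,0,0,0,0,-60,40]
    - [0,0,0,0,0,-60,40]
    - [0,0,0,-30,0,-50,40]

```text
t: 18.55
eef_pos: [523.0, 197.8, 347.9]
tcp_rot: [-3.142, 0.577, 1.568]
ft_force: [0.6, -0.0, 0.2]
opening: 0.422
grip_force: 0.0
```

```bash
python3 - <<'E'
from push import *
np.set_printoptions(precision=1,suppress=True)
for n in("side","top"): 
  c=cam(n); print([rims(c,g) for g in((565,306),(319,154),(523,-74))])
  P=cloud(c); C=c["color"].astype(int); z=P[...,2]
  k=(C.max(-1)<70)&(c["z_map"]>0)&(z>300)&(P[...,1]<-120)&(P[...,1]>-320)&(P[...,0]>600)&(P[...,0]<700); q=P[k]; print("grip",len(q),np.median(q,0),q[:,1].min(),q[:,1].max())
print("model grip",O+R.from_euler('z',YAW,degrees=True).apply([61,-110,72.8]))
p,r,s=pose(); print(s["t"],p,s["tcp_rot"],s["joints"])
# lever target: tool down, closing along stand x
Rz=R.from_euler('z',YAW,degrees=True); cl=Rz.apply([1,0,0]); G=np.array([647,-190.5,322])
for sg in(1,-1): plan(p,r,G+[0,0,59+60],rot_from(np.array([0,0,-1.]),sg*cl))
E
```

```text
[(array([569.2, 305.6]), 221), (array([319.4, 153.1]), 347), (array([523.6, -76.4]), 353)]
grip 134 [ 644.9 -191.4  326.8] -222.7703288558311 -160.6024231692332
[None, (array([315.9, 154.6]), 298), (array([524.8, -73.2]), 204)]
grip 179 [ 644.7 -189.1  329.5] -219.76916012260926 -158.27501158792245
model grip [ 646.2 -191.   322.8]
18.65 [524.1 197.  352.2] [3.1 0.6 1.6] [ 0.4  0.4  1.6 -0.5  1.4  0.6]
turn 4 x [0.3 8.2 0.6] | shift 10 x [-38.1  14.3  -8.9] | shift in old axes [-372.6  125.1  136.6]
turn 18 x [-2.8  0.1 -9.5] | shift 10 x [ 38.1 -14.3  -8.9] | shift in old axes [-372.6  125.1  136.6]
```

Request:
jog_arm:
  motion:
    - [0.3,8.2,0.6,0,0,-20,30]
    - [0.3,8.2,0.6,0,0,-20,30]
    - [0.3,8.2,0.6,0,0,-20,30]
    - [0.3,8.2,0.6,0,0,-20,30]
    - [0,0,0,0,0,-20,30]
    - [0,0,0,-48,18,0,30]
    - [0,0,0,-48,18,0,30]
    - [0,0,0,-48,18,0,30]
    - [0,0,0,-48,18,0,30]
    - [0,0,0,-48,18,0,30]

```text
t: 19.9
eef_pos: [602.4, -22.0, 440.4]
tcp_rot: [-3.134, 0.005, 1.52]
ft_force: [0.2, 0.9, 0.1]
opening: 0.317
grip_force: 0.0
```

```bash
cat > lev.py <<'E'
from h import *
import sys
np.set_printoptions(precision=2,suppress=True)
p,r,s=pose(); print(s["t"],p,s["joints"],s["opening"],np.array(s["ft_force"]))
Rz=R.from_euler('z',YAW,degrees=True); G=np.array([645.5,-190.5,322.5])
plan(p,r,G+[0,0,59+float(sys.argv[1])],rot_from(np.array([0,0,-1.]),Rz.apply([1,0,0])))
E
python3 lev.py 60
```

```text
19.9 [602.37 -21.99 440.44] [-0.14  0.35  1.39 -0.01  1.41 -0.09] 0.3167270289424728 [0.24 0.92 0.05]
turn 1 x [-0.45  0.26  0.1 ] | shift 4 x [-41.5  13.   -0.3] | shift in old axes [-166.1   51.6   -0.7]
```

Request:
jog_arm:
  motion:
    - [-0.4,0.3,0.1,-42,13,0,30]
    - [0,0,0,-42,13,0,30]
    - [0,0,0,-42,13,0,30]
    - [0,0,0,-40,13,0,30]
    - [0,0,0,0,0,0,30]

```text
t: 20.52
eef_pos: [645.8, -191.5, 439.5]
tcp_rot: [-3.14, -0.001, 1.516]
ft_force: [0.2, -0.2, -0.3]
opening: 0.316
grip_force: 0.0
```

```bash
python3 lev.py 0; python3 - <<'E'
from h import *
a=cam("top")["color"][120:270,270:420,::-1]; b=cam("side")["color"][140:290,270:420,::-1]
cv2.imwrite("pics/g.png",cv2.resize(np.hstack([a,b]),(800,400),interpolation=cv2.INTER_CUBIC))
E
```

```text
20.525 [ 645.77 -191.48  439.47] [-0.39  0.47  1.2   0.    1.47 -0.33] 0.3156591364401143 [ 0.22 -0.16 -0.28]
turn 1 x [-0.1  -0.06 -0.16] | shift 2 x [ 0.5 -0.2 29. ] | shift in old axes [ 0.9 -0.2 58. ]
```

View pics/g.png

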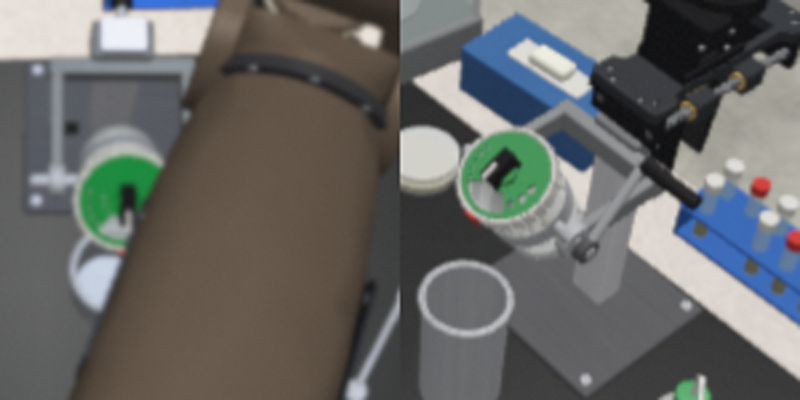

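The side view shows the fingers above the black lever grip at (670,185), with the beaker under the pouring lip at (465,295). I'm lowering onto the grip.

Request:
jog_arm:
  motion:
    - [0,0,0,0,0,25,30]
    - [0,0,0,0,0,20,30]
    - [0,0,0,0,0,13,30]
    - [0,0,0,0,0,0,22]
    - [0,0,0,0,0,0,22]

```text
t: 21.25
eef_pos: [645.7, -189.5, 384.1]
tcp_rot: [3.139, 0.0, 1.518]
ft_force: [4.2, 1.1, -2.1]
opening: 0.238
grip_force: 1.9
```

Request:
jog_arm:
  motion:
    - [0,0,0,0,-10.8,-7.8,22]
    - [0,0,0,0,-11.7,-6.2,22]
    - [0,0,0,0,-12.4,-4.5,22]
    - [0,0,0,0,-13,-2.8,22]
    - [0,0,0,0,0,0,22]

```text
t: 21.88
eef_pos: [597.3, -187.4, 406.4]
tcp_rot: [3.138, 0.001, 1.517]
ft_force: [2.1, 0.7, 0.1]
opening: 0.234
grip_force: 0.6
```

Request:
jog_arm:
  motion:
    - [0,0,0,0,-13.2,-0.9,22]
    - [0,0,0,0,-13.2,0.9,22]
    - [0,0,0,0,-13,2.8,22]
    - [0,0,0,0,-12.4,4.5,22]
    - [0,0,0,0,-11.7,6.2,22]
    - [0,0,0,0,-10.8,7.8,22]
    - [0,0,0,0,-9.5,9.2,22]
    - [0,0,0,0,-8.2,10.5,22]
    - [0,0,0,0,0,0,22]
    - [0,0,0,0,0,0,22]

```text
t: 23.12
eef_pos: [505.6, -182.5, 363.5]
tcp_rot: [-3.141, -0.0, 1.518]
ft_force: [-0.4, 0.1, 0.3]
opening: 0.229
grip_force: 0.0
```

```bash
cat > look.py <<'E'
from h import *
import sys
p,r,s=pose(); d=R.from_euler('z',-YAW,degrees=True).apply(p-[0,0,59]-O); print(s["t"],s["ft_force"],"lever angle by TCP",np.degrees(np.arctan2(-d[0],d[2])),np.hypot(d[0],d[2]),s["joints"])
a=cam("top")["color"][120:270,270:420,::-1]; b=cam("side")["color"][150:300,250:400,::-1]
for n in("top","side"): print(n,[(round(x["score"],2),np.round(x["location"]).tolist()) for x in env.recognise(n,"ball1_center")])
if len(sys.argv)>1: cv2.imwrite(sys.argv[1],cv2.resize(np.hstack([a,b]),(800,400),interpolation=cv2.INTER_CUBIC))
E
python3 look.py pics/h.png
```

```text
23.125 [-0.4289004   0.08999698  0.31270322] lever angle by TCP 55.69732338147524 96.65593661058011 [-4.69243139e-01  2.97471482e-01  1.67399303e+00 -3.10565835e-04
  1.17104509e+00 -4.15939018e-01]
top [(0.74, [416.0, 161.0]), (0.71, [312.0, 172.0])]
side []
```

View pics/h.png

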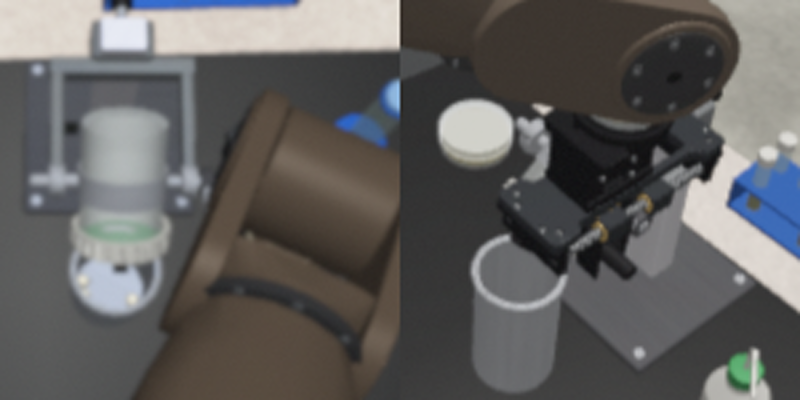

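In the top view the jar points down into the beaker and two balls show inside it, at (83,283) and (130,298). The network also reports something in the jar at (112,139), so I'm waiting a moment and looking closer.

Request:
jog_arm:
  motion:
    - [0,0,0,0,0,0,22]
    - [0,0,0,0,0,0,22]
    - [0,0,0,0,0,0,22]
    - [0,0,0,0,0,0,22]
    - [0,0,0,0,0,0,22]
    - [0,0,0,0,0,0,22]
    - [0,0,0,0,0,0,22]
    - [0,0,0,0,0,0,22]

```text
t: 24.32
eef_pos: [505.6, -182.5, 363.5]
tcp_rot: [3.141, 0.0, 1.518]
ft_force: [-0.4, -0.1, 0.0]
opening: 0.231
grip_force: 0.0
```

```bash
python3 look.py; python3 - <<'E'
from h import *
a=cam("top"); np.set_printoptions(precision=1,suppress=True)
# jar axis lean from cloud
P=cloud(a); L=R.from_euler('z',-YAW,degrees=True).apply((P-O).reshape(-1,3)); m=(abs(L[:,1])<8)&(abs(L[:,0])<45)&(L[:,2]>10)&(L[:,2]<90); q=L[m]; print(len(q), np.degrees(np.arctan(np.polyfit(q[:,0],q[:,2],1)[0])))
cv2.imwrite("pics/i.png",cv2.resize(a["color"][150:250,280:350,::-1],(560,600) if 0 else (420,600),interpolation=cv2.INTER_CUBIC))
E
```

```text
24.325 [-0.42394766 -0.11934882  0.03113861] lever angle by TCP 55.68220110965331 96.66309815079559 [-4.69330869e-01  2.97064098e-01  1.67452441e+00 -4.77394164e-05
  1.16959949e+00 -4.16157569e-01]
top []
side []
246 25.936470418098185
```

View pics/i.png

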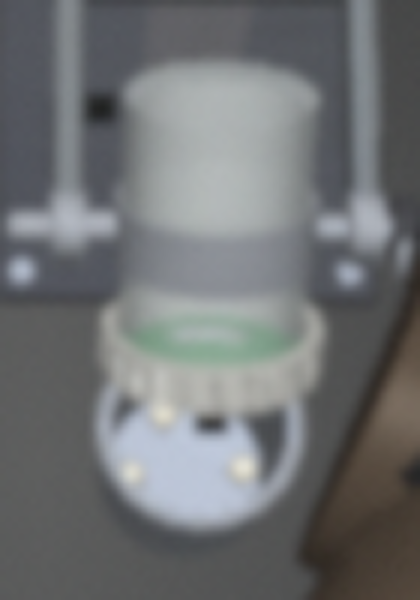

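Request:
jog_arm:
  motion:
    - [0,0,0,0,-2.6,4,22]
    - [0,0,0,0,0,0,22]
    - [0,0,0,0,0,0,22]
    - [0,0,0,0,0,0,22]
    - [0,0,0,0,0,0,22]

```text
t: 25.2
eef_pos: [503.3, -182.5, 359.5]
tcp_rot: [3.14, 0.001, 1.518]
ft_force: [5.4, -1.7, -0.3]
opening: 0.23
grip_force: 2.5
```

```bash
python3 look.py; python3 - <<'E'
from h import *
a=cam("top"); np.set_printoptions(precision=1,suppress=True)
P=cloud(a); L=R.from_euler('z',-YAW,degrees=True).apply((P-O).reshape(-1,3)); 
for w in(8,15):
    m=(abs(L[:,1])<w)&(abs(L[:,0])<40)&(L[:,2]>10)&(L[:,2]<90); q=L[m]
    # jar top generatrix is at 40 from axis: estimate tilt by median over samples
    for lo,hi in((-40,-20),(-20,0),(0,20),(20,40)): print(lo,np.median(q[(q[:,0]>lo)&(q[:,0]<hi)],0))
E
```

```text
25.2 [ 5.43834906 -1.69864449 -0.33295591] lever angle by TCP 58.40456410469103 96.34303156337997 [-4.71312372e-01  2.96880865e-01  1.68595058e+00  1.06578470e-04
  1.15699231e+00 -4.18151789e-01]
top []
side []
-40 [-29.4   0.3  30.5]
-20 [-9.3 -0.  44.3]
0 [10.1 -0.4 61. ]
20 [28.6 -0.5 59. ]
-40 [-30.5  -0.2  29.7]
-20 [-9.4  0.2 43.7]
0 [ 9.7 -0.4 60.8]
20 [28.7  0.  58.9]
```

Request:
jog_arm:
  motion:
    - [0,0,0,0,2.6,-4,22]
    - [0,0,0,0,8.2,-10.5,22]
    - [0,0,0,0,9.5,-9.2,22]
    - [0,0,0,0,10.8,-7.8,22]
    - [0,0,0,0,11.7,-6.2,22]
    - [0,0,0,0,12.4,-4.5,22]
    - [0,0,0,0,13,-2.8,22]
    - [0,0,0,0,13.2,-0.9,22]
    - [0,0,0,0,13.2,0.9,22]
    - [0,0,0,0,13,2.8,22]

```text
t: 26.7
eef_pos: [610.4, -188.1, 402.6]
tcp_rot: [-3.14, 0.001, 1.518]
ft_force: [-5.3, -1.0, 3.7]
opening: 0.229
grip_force: 2.5
```

Request:
jog_arm:
  motion:
    - [0,0,0,0,12.4,4.5,22]
    - [0,0,0,0,11.7,6.2,22]
    - [0,0,0,0,8.5,6,22]
    - [0,0,0,0,2,1.5,22]
    - [0,0,0,0,0,0,22]

```text
t: 27.32
eef_pos: [645.2, -189.9, 383.1]
tcp_rot: [3.141, -0.0, 1.518]
ft_force: [-0.4, -0.1, -0.7]
opening: 0.228
grip_force: 0.3
```

Request:
jog_arm:
  motion:
    - [0,0,0,0,2,1.5,22]
    - [0,0,0,0,0,0,22]

```text
t: 27.58
eef_pos: [646.9, -190.0, 382.2]
tcp_rot: [3.141, 0.0, 1.518]
ft_force: [-2.9, 1.1, 1.0]
opening: 0.234
grip_force: 1.6
```

Request:
jog_arm:
  motion:
    - [0,0,0,0,1.5,1,22]
    - [0,0,0,0,0,0,22]

```text
t: 27.82
eef_pos: [648.5, -190.1, 381.1]
tcp_rot: [3.141, 0.0, 1.518]
ft_force: [-4.2, 0.8, 0.6]
opening: 0.232
grip_force: 1.9
```

Still moving at brake force, so I'm continuing gently until the stop is felt.

Request:
jog_arm:
  motion:
    - [0,0,0,0,1,0.8,22]
    - [0,0,0,0,0,0,22]

```text
t: 28.08
eef_pos: [649.6, -190.1, 380.3]
tcp_rot: [3.141, 0.0, 1.518]
ft_force: [-3.1, 1.3, 1.6]
opening: 0.233
grip_force: 1.7
```

Request:
jog_arm:
  motion:
    - [0,0,0,0,1,0.8,22]
    - [0,0,0,0,0,0,22]

```text
t: 28.32
eef_pos: [650.6, -190.3, 379.4]
tcp_rot: [3.141, 0.0, 1.518]
ft_force: [-3.3, -0.0, 1.8]
opening: 0.23
grip_force: 1.6
```

Request:
jog_arm:
  motion:
    - [0,0,0,0,0.8,0.6,22]
    - [0,0,0,0,0,0,22]

```text
t: 28.58
eef_pos: [651.3, -190.3, 378.8]
tcp_rot: [3.141, 0.0, 1.518]
ft_force: [-2.7, 0.7, 1.6]
opening: 0.23
grip_force: 1.6
```

Request:
jog_arm:
  motion:
    - [0,0,0,0,1,0.8,22]
    - [0,0,0,0,0,0,22]

```text
t: 28.82
eef_pos: [652.2, -190.4, 378.0]
tcp_rot: [3.142, 0.0, 1.518]
ft_force: [-3.5, -0.3, 1.7]
opening: 0.231
grip_force: 2.2
```

Request:
jog_arm:
  motion:
    - [0,0,0,0,1,0.8,22]
    - [0,0,0,0,0,0,22]

```text
t: 29.08
eef_pos: [652.5, -190.6, 377.5]
tcp_rot: [-3.14, 0.001, 1.518]
ft_force: [-10.6, 0.7, 5.2]
opening: 0.231
grip_force: 5.3
```

```bash
python3 look.py; python3 - <<'E'
from h import *
np.set_printoptions(precision=1,suppress=True)
for n in("side",):
  c=cam(n); P=cloud(c); C=c["color"].astype(int)
  q=P[(c["z_map"]>0)&(abs(P[...,0]-560)<80)&(abs(P[...,1]+78)<60)&(P[...,2]>270)&(C[...,1]>C[...,0]+40)&(C[...,1]>C[...,2]+30)]
  u,s,vt=np.linalg.svd(q-np.median(q,0),full_matrices=False); n_=vt[2]*np.sign(vt[2][2]); print(len(q),q.mean(0),np.degrees(np.arccos(n_[2])))
E
```

```text
29.075 [-10.5877982    0.6634375    5.19817497] lever angle by TCP -44.4912217450448 96.0529592344551 [-3.80935870e-01  5.10856762e-01  1.29283906e+00 -1.09445594e-03
  1.33931029e+00 -3.27409895e-01]
top []
side []
561 [565.1 -79.6 306.9] 30.89066187265605
```

Request:
jog_arm:
  motion:
    - [0,0,0,0,0.6,0.4,22]
    - [0,0,0,0,0,0,22]

```text
t: 29.58
eef_pos: [652.7, -190.6, 377.4]
tcp_rot: [-3.139, 0.001, 1.517]
ft_force: [-14.1, 0.4, 8.6]
opening: 0.231
grip_force: 7.2
```

Request:
jog_arm:
  motion:
    - [0,0,0,0,-2,-1,40]
    - [0,0,0,0,0,0,40]
    - [0,0,0,0,0,0,40]
    - [0,0,0,0,-2,0,40]
    - [0,0,0,0,0,-20,40]
    - [0,0,0,0,0,-40,40]
    - [0,0,0,0,0,-40,40]
    - [0,0,0,50,0,-10,40]
    - [0,0,0,50,0,0,40]

```text
t: 30.7
eef_pos: [655.1, -89.6, 488.8]
tcp_rot: [3.139, 0.0, 1.516]
ft_force: [0.8, 0.6, 0.5]
opening: 0.422
grip_force: 0.0
```

Request:
jog_arm:
  motion:
    - [0,0,0,-55,0,-20,40]
    - [0,0,0,-55,0,0,40]
    - [0,0,0,-55,0,0,40]
    - [0,0,0,-55,0,0,40]
    - [0,0,0,-50,0,0,40]
    - [0,0,0,0,0,0,40]

```text
t: 31.45
eef_pos: [640.1, -363.6, 506.2]
tcp_rot: [-3.14, -0.0, 1.514]
ft_force: [0.2, 1.2, -0.9]
opening: 0.419
grip_force: 0.0
```

```bash
python3 - <<'E'
from push import *
np.set_printoptions(precision=1,suppress=True)
s=env.state(); print(s["t"],s["eef_pos"],s["ft_force"])
out=[]
for n in("side","top"):
  c=cam(n); P=cloud(c); C=c["color"].astype(int)
  print(n,[rims(c,g) for g in((565,306),(319,154),(523,-74))])
  q=P[(c["z_map"]>0)&(abs(P[...,0]-560)<80)&(abs(P[...,1]+78)<60)&(P[...,2]>270)&(C[...,1]>C[...,0]+40)&(C[...,1]>C[...,2]+30)]
  print("green",len(q),q.mean(0))
  k=(C.max(-1)<70)&(c["z_map"]>0)&(P[...,2]>300)&(P[...,1]<-120)&(P[...,1]>-320)&(P[...,0]>600)&(P[...,0]<700); q=P[k]; print("grip",len(q),np.median(q,0))
  print([(round(x["score"],2),np.round(x["location"]).tolist()) for x in env.recognise(n,"ball1_center")])
  for t in("mouse","petri","sample_jar","wash_bottle","cylinder","spatula"): print(n,t,[(round(x["score"],2),np.round(x["location"]).tolist()) for x in env.recognise(n,t)[:1]])
  out.append(c["color"][150:270,240:400,::-1] if n=="side" else c["color"][150:270,240:400,::-1])
cv2.imwrite("pics/j.png",cv2.resize(np.vstack(out),(400*1,600) if 0 else (400,600),interpolation=cv2.INTER_CUBIC))
E
```

```text
31.45 [ 640.1 -363.6  506.2] [ 0.2  1.2 -0.9]
side [None, (array([317.2, 156.2]), 258), (array([523.3, -76.3]), 355)]
green 562 [565.  -79.6 306.9]
grip 1000 [ 626.  -299.5  711. ]
[(0.69, [338.0, 228.0])]
side mouse [(0.72, [319.0, 211.0])]
side petri [(0.97, [276.0, 198.0])]
side sample_jar [(0.81, [334.0, 332.0])]
side wash_bottle []
side cylinder [(0.77, [424.0, 312.0])]
side spatula [(0.63, [355.0, 380.0])]
top [(array([563.3, 306.8]), 299), (array([314.8, 151.3]), 185), (array([517.5, -70.1]), 81)]
green 713 [564.  -76.1 309.6]
grip 994 [ 638.  -289.8  709.3]
[]
top mouse [(0.66, [152.0, 258.0])]
top petri [(0.78, [220.0, 172.0])]
top sample_jar [(0.69, [370.0, 231.0])]
top wash_bottle [(0.64, [316.0, 170.0])]
top cylinder [(0.67, [410.0, 167.0])]
top spatula [(0.43, [317.0, 187.0])]
```

View pics/j.png

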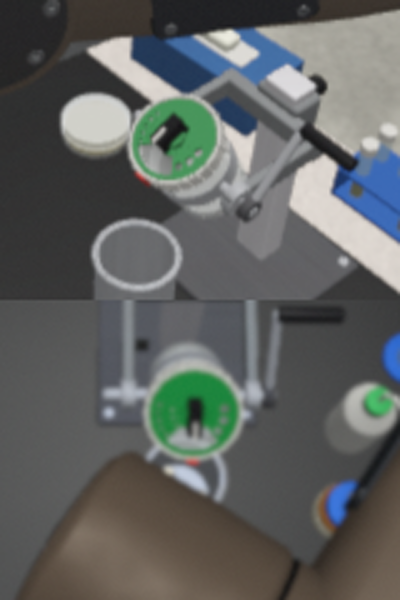

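The jar is back at its stop with the white line at the red mark; the side view at the top shows the cap at (175,140), and the top view below shows the beaker at (185,475) half hidden by the arm. I've used all ten pictures, so I'm moving the arm aside to count the balls numerically.

Request:
jog_arm:
  motion:
    - [0,0,0,58,-8,0,40]
    - [0,0,0,58,-8,0,40]
    - [0,0,0,58,-8,0,40]
    - [0,0,0,58,-8,0,40]
    - [0,0,0,58,-8,0,40]
    - [0,0,0,58,-8,0,40]
    - [0,0,0,58,-8,0,40]
    - [0,0,0,58,-8,0,40]
    - [0,0,0,58,-8,0,40]
    - [0,0,0,58,-8,0,40]

```text
t: 33.5
eef_pos: [591.3, 225.3, 507.9]
tcp_rot: [3.141, 0.0, 1.518]
ft_force: [0.3, -0.5, -0.2]
opening: 0.423
grip_force: 0.0
```

Request:
jog_arm:
  motion:
    - [0,0,0,58,-8,0,40]
    - [0,0,0,58,-8,0,40]
    - [0,0,0,58,-8,0,40]
    - [0,0,0,0,0,0,40]

```text
t: 34.0
eef_pos: [576.0, 402.1, 506.4]
tcp_rot: [-3.141, 0.001, 1.522]
ft_force: [0.3, 0.7, 0.6]
opening: 0.422
grip_force: 0.0
```

```bash
python3 - <<'E'
from push import *
np.set_printoptions(precision=1,suppress=True,linewidth=250)
s=env.state(); print(s["t"],s["eef_pos"])
for n in("top","side"):
    c=cam(n); C=c["color"].astype(int); print(n,rims(c,(523,-74)))
    warm=C[...,0]-C[...,2]
    P=cloud(c)
    # beaker interior
    m=(c["z_map"]>0)&(np.hypot(P[...,0]-524,P[...,1]+75)<44)&(P[...,2]<140)&(P[...,2]>-5)
    v,u=np.nonzero(m); print("interior px",m.sum(),"z pct",np.percentile(P[m][:,2],[5,50,95]), u.min(),u.max(),v.min(),v.max())
    cream=((warm>5)&m).astype(np.uint8); k,l,st,ce=cv2.connectedComponentsWithStats(cream); print("cream blobs",[(st[i,4],ce[i]) for i in range(1,k) if st[i,4]>2])
    if n=="top": print("warm map beaker\n",warm[v.min():v.max()+1,u.min():u.max()+1])
    # anything cream loose on bench near
    b=((warm>8)&(C.min(-1)>130)&(P[...,2]<25)&(P[...,0]>380)&(P[...,0]<720)&(abs(P[...,1]+80)<250)&~m).astype(np.uint8); k,l,st,ce=cv2.connectedComponentsWithStats(b); print("bench cream",[(st[i,4],ce[i]) for i in range(1,k) if st[i,4]>3])
    J=jarR(); L=J.inv().apply((P-O).reshape(-1,3)).reshape(P.shape)
    kd=(c["z_map"]>0)&(abs(L[...,0]+27)<14)&(abs(L[...,1])<20)&(L[...,2]<60)&(L[...,2]>-80); print("thru kidney",kd.sum(),"warm max",warm[kd].max() if kd.any() else None, "warm>8",(warm[kd]>8).sum(), L[kd][:,2].round() if kd.any() else 0)
E
```

```text
34.0 [576.  402.1 506.4]
top (array([524.7, -73.1]), 203)
interior px 555 z pct [  3.3   8.7 110.7] 298 326 210 241
cream blobs [(np.int32(17), array([317.2, 214.7])), (np.int32(10), array([306.8, 218.5])), (np.int32(9), array([320., 228.])), (np.int32(3), array([301.7, 228.3]))]
warm map beaker
 [[ -2  -6 -11 -13 -12  -8  -4  -1   1   0  -4  -7  -9 -11 -12 -13 -13 -13 -13 -13 -12 -13 -12 -12 -12  -9  -7  -4  -2]
 [ -5  -9 -13 -13 -11  -8  -5  -2   0  -1  -1  -2  -3  -3  -6  -8  -8  -8  -7  -6  -7  -7  -9  -7  -5  -3  -3  -4  -3]
 [ -7 -12 -14 -13  -9  -7  -6  -5  -4  -2   0   0   0   0   0   1   7  14  15  16  12   6   0  -1  -1  -1  -2  -5  -8]
 [-10 -13 -14 -10  -7  -7  -5  -5  -6  -4  -3  -2  -1   0   1   9  26  41  49  50  40  21   7   1  -1  -1  -3  -8 -12]
 [-12 -14 -12  -8  -7  -6  -5  -6  -5  -5  -5  -5  -4  -3  -1  12  40  67  81  82  67  38  11  -1  -3  -4  -5  -8 -13]
 [-12 -13 -10  -8  -6  -6  -6  -5  -4  -4  -7  -9 -11 -12 -10  -2  22  52  69  75  63  36   9  -3  -4  -5  -6  -8 -11]
 [-12 -11  -8  -7  -7  -7  -7  -3   1   0  -4 -13 -17 -19 -20 -18 -10   3  16  23  22  1
[... 3482 characters left out ...]
9.  59.  59.  57.  59.  59.  59.  57.  59.  59.  59.]
side (array([523.1, -76.3]), 360)
interior px 1213 z pct [  8.9  88.  134.9] 277 309 242 297
cream blobs []
bench cream [(np.int32(40), array([281.9, 207.8])), (np.int32(10), array([335.6, 345.4]))]
thru kidney 82 warm max 4 warm>8 0 [ 56.  58.  55.  56.  49.  59.  60.  59.  52.  44.  57.  59.  44.  37.  57.  56.  49.  34.  29.  57.  44.  28.  19.  60.  60.  60.  55.  36.  17.  56.  29.  13.   6.  58.  56.   5.  59.  59.  58.  60.  60.  60.  59.  57.  48.  12.   3.  12.  16.
  19. -13.   8.  13.   5.   7.  12. -14.  -0.   6.  11.  -6.  -0. -12.  -6.  -7. -18. -15. -36. -30. -28. -55. -46. -39. -37. -36. -56. -45. -43. -62. -57. -50. -61.]
```

```bash
python3 - <<'E'
from h import *
np.set_printoptions(linewidth=250)
i=cv2.imread("pics/i.png").astype(int); s=cv2.resize(i.astype(np.uint8),(70,100),interpolation=cv2.INTER_AREA).astype(int)
w=s[...,2]-s[...,0]; print("tipped: R-B rows 8..62, cols 18..54 step2"); print(w[8:62:2,18:54:2]); 
print("green-disc part rgb"); print([s[r,c,::-1].tolist() for r in(53,55,57) for c in(30,33,36,39)])
for n,f in(("top","pics/a.png"),("side","pics/b.png")):
    a=cv2.imread(f).astype(int); c=cam(n); b=c["color"][...,::-1].astype(int)
    P=O+jarR().apply(np.array([[x,y,z] for z in(-58,0,55) for x in(-40,40) for y in(-40,40)])); q=np.array([proj(c,p) for p in P]); u0,v0=q.min(0).astype(int)-2; u1,v1=q.max(0).astype(int)+3
    d=(a[...,2]-a[...,0])-(b[...,2]-b[...,0]); print(n,u0,u1,v0,v1); print(d[v0:v1:2,u0:u1:2])
E
```

```text
tipped: R-B rows 8..62, cols 18..54 step2
[[-10  -9  -9  -7  -5  -4  -4  -4  -3  -4  -4  -6  -9  -9  -8  -9  -8  -8]
 [ -9  -9  -9  -6  -5  -5  -5  -5  -6  -5  -5  -7  -7  -8  -9  -8  -8  -8]
 [-10 -10  -9  -6  -5  -5  -6  -7  -6  -6  -5  -7  -7  -6  -7  -7  -7  -9]
 [ -9  -8  -7  -6  -6  -6  -5  -6  -6  -5  -5  -6  -6  -6  -7  -6  -6  -6]
 [ -5  -7  -7  -5  -4  -5  -5  -5  -5  -6  -5  -5  -6  -5  -5  -6  -6  -6]
 [ -3  -6  -5  -4  -5  -6  -5  -4  -6  -6  -5  -6  -6  -6  -6  -5  -5  -5]
 [ -7  -7  -4  -4  -5  -5  -5  -5  -6  -6  -5  -6  -6  -6  -5  -5  -5  -6]
 [ -9  -7  -4  -4  -5  -5  -5  -5  -6  -6  -4  -6  -5  -5  -5  -6  -4  -6]
 [ -9  -8  -4  -5  -5  -4  -5  -5  -5  -6  -4  -6  -5  -5  -5  -4  -4  -6]
 [ -9  -6  -6  -4  -5  -4  -6  -5  -5  -5  -5  -4  -6  -6  -5  -4  -5  -8]
 [-10  -7  -5  -5  -5  -6  -6  -5  -5  -5  -5  -4  -6  -5  -5  -4  -5  -7]
 [ -8  -6  -4  -3  -4  -5  -5  -5  -5  -6  -5  -5  -6  -5  -5  -4  -5  -8]
 [ -9  -6  -4  -4  -5  -6  -5  -5  -4  -6  -6  -7  -5  -5  -5  -4  -4  -8]
 [ -9  -8  -5  -5  -5  -5  -5  -5  -4  -6  -6  -5  -5  -5  -5  -5  -5  -8]
 [-12  -
[... 6674 characters left out ...]
  0   1  -1   0   0   0   0   0   0  -1   1   0   0   0   0   0]
 [  1   0  -2   0   2   1  -1   1   0  -3   0   1  -1   2  -1   0   1   1   0   1  -1  -1  -1  -1   1   0   1   1   0   0   0]
 [  2   3   6   5   3   4   4   3   3  -1   0   0   0  -1  -1   0   0   0  -1  -1   0  -1   0   0   1   0   0  -1  -1  -1   0]
 [  5   5   4   7   7   7   7   5   5   3   0  -1   0   0  -1  -1   0   0   0   0  -1   0   0   0   0   0   0   1   1  -1   2]
 [  4   5   2   4   3   4   3   3   0   1   2   1   0   0   0   0   0   0  -1   0   1   0   1   1   0   0   1   0   1   0   0]
 [  3   4   4   3   3   3   2  -1   0   2   1   3   2  -1   0   1   1   0   0   0   0   0   0   2   1   0   0   1   0   1   0]]
```

```bash
python3 - <<'E'
from h import *
np.set_printoptions(linewidth=250)
a=cv2.imread("pics/b.png").astype(int); b=cam("side")["color"][...,::-1].astype(int)
for n,x in(("before",a),("now",b)): print(n); print((x[...,2]-x[...,0])[216:234:2,305:333:2])
E
```

```text
before
[[-13 -19 -19 -19 -18 -19 -19 -15   1   5   5   3   1  -2]
 [-19 -19 -18 -19 -19 -19 -12   4   5   5   3   1   0  -3]
 [-19 -19 -18 -16  -7  -1   4   5   5   5   6   2  -2  -4]
 [  4   4   5   3   5   6   4   5   3   5   7   2  -4  -3]
 [  6   5   5   6   5   6   5   6   5   4   1  -3  -4  -5]
 [  0   1   2   5   6   5   1   5   3   0  -2  -3  -4  -4]
 [  0  -3  -2   0   1   1  -1  -2  -3  -2  -3  -3  -3  -3]
 [ -1   0  -3  -3  -2  -2  -3  -2  -2  -2   0   0  -4  -3]
 [ -1  -1   0  -1  -1  -2   2   1  -1   0   0   0  -4  -3]]
now
[[  0   1 -12  -3 -16 -11 -18 -15   2   6   5   3   1  -2]
 [  0  -1 -16 -13 -18 -19 -12   3   6   4   4   1   0  -3]
 [-11 -11 -19 -16  -9  -2   3   6   5   4   2   0  -3  -3]
 [  4   4   4   4   5   5   5   4   3   0   0  -1  -4  -3]
 [  5   5   5   6   5   5   3   1   0   0  -1  -2  -3  -4]
 [  0   2   2   2   1   0   0   0  -2  -3  -3  -2  -4  -3]
 [  0  -2  -2  -1  -2  -1  -2  -2  -3  -2  -2  -3  -2  -3]
 [ -1  -1  -2  -3  -3  -2  -4  -2  -3  -3   0   0  -4  -2]
 [ -1  -1  -1  -1  -1  -1  -1   0  -1  -1   0   0  -3  -3]]
```

```bash
python3 -c "
from cell import env
print(env.job_done())"
```

```text
the job is handed in; nothing more can be done
None
```

I handed the job in at about 34 s: dial set to the red mark, beaker slid upright to the catch point, jar tipped fully and swung back to its stop; I saw only three balls directly in the beaker, and infer the other three are hidden by its near wall, since the jar and bench show none.

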